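Change and lock the range selector of a bench drive

TASK

Set the bench drive to its green range: pull the sprung selector knob up, turn it until its pointer is at the green dot, and feel for the notch there so that it drops fully home. Then push the orange locking slide fully in over the knob's flange and let go. Handle the knob gently: do not wrench it against its notch, pull it hard against its stop or ram it down; and leave the glassware and tape alone.

Things in the scene. Friction and masses are not known exactly. Their poses are not given: they have to be found in the camera images.
- drive: Grey bench gearbox, fixed to the bench; its top plate is 70 mm above the bench. Origin on the bench under the selector knob's axis; z up. It reaches from -83 to 63 mm along its own x and from -78 to 122 mm along its own y. Four coloured dots lie on the -x side of the knob, the locking slide on its +y side.
- selector: Sprung selector knob, origin on its axis, 70 mm above the bench when home. Black grip bar 14 mm thick (own y), 44 mm long (own x), 38 mm high, on a grey round flange 88 mm across; flange top 15 mm, bar top 53 mm above the origin. A white nose points along its own -x with a brass key below it, 52 mm from the axis. More than 35 N between knob and drive (key, stop, ring) is too rough.
- knob_grip (a point): Point on the knob's axis in the grip bar, 24 mm above the flange and 14 mm below the bar's top; turns and rises with the knob, axes as selector.
- pointer (a point): Tip region of the knob's white pointer nose, 60 mm from the knob's axis.
- knob_lift (a joint): Pull of the knob: 0 home, key 7 mm deep in a notch of the steel index ring; above 0.007 m the key is clear and the knob turns freely; 0.012 m at the hard upper stop. Spring and weight press it down with about 7 N home and 10 N at the stop, so a freed knob drops by itself. Between notches the key rides on the ring's flat lands at 0.007 m.
- knob_turn (a joint): Turn of the knob: 0 with the pointer along the drive's own -x, positive counter-clockwise from above. Starts near 0 in a wide parking notch. The other notches are nominally at -1.28, -0.64, 0.64, 1.28 rad, at the dots, but the ring has slipped round: all really lie up to 0.22 rad to one side of their dots. Notches are 8.5 mm wide, the key 6 mm (0.024 rad of play each way).
- tag_green: Green dot, 13 mm across, 2 mm high, on the drive's top 68 mm from the knob's axis: the wanted range. Which of the four notches it marks changes. Origin at its centre.
- lock (a joint): Locking slide: 0 drawn out, 0.020 m fully in at its stop; moves along the drive's own -y, towards the knob; friction about 1.5 N. It passes over the flange only if the knob is home.
- lock_tab (a point): Centre of the orange upright tab of the locking slide, 14 mm (drive's x) x 10 mm (drive's y) x 22 mm high; its top is 10 mm above this point, the guide rails beside it end 10 mm below this point. Pinch it or push it from its outer (+y) side.
- flask_125: Small clear conical flask, 67 mm across, 114 mm high, standing to the left; bystander. Origin at the centre of its underside.
- beaker_150: Small clear beaker, 62 mm across, 80 mm high, to the left; bystander. Origin at the centre of its underside.
- tape_roll: Beige roll of tape, 68 mm across, 19 mm high, to the right; bystander. Origin at the centre of its underside.

How it is judged:
By the outcome, as a careful person would: the job done as asked, in the order asked, and still so for the second after the job is handed in, with the robot touching nothing.
It also fails if it takes over 72 s, if anything falls off the work surface, if the arm or the gripper's body presses on something with over 40 N, if the wrist force passes 120 N, or if a joint passes its speed limit or range.

ROBOT

A 7-joint arm with a two-finger parallel gripper is mounted at the origin on the work surface; the furniture and walls round the work are solid. World frame = base frame: x ahead of the robot, y to its left, z up, the work surface at z = 0. Lengths are in m, angles in rad, forces in N, time in s.
With the tool pointing down it reaches from about 0.425 to 0.925 m from the base axis. Payload 6.8 kg.
Tool frame: the origin (TCP) lies between the finger pads; the fingertips stand r.tip_reach ahead of it and the grasp point (between the pads) lies 11 mm behind it (r.tip_reach is the distance from the TCP to the fingertips, in m); z points along the fingers, y is the direction in which the jaws open and shut (so a half turn about z gives the same grasp; the last joint's range is limited). The gripper opens to 85 mm and grips with 20 to 120 N. Pads are 22 mm wide; open, the fingers measure 114 mm over their backs; the gripper's body (76 mm by 85 mm) begins 54 mm behind the grasp point. The pads swing forward as they close: fully open they stand 13 mm farther back than shut.
Start: joints at [1.047, 0.477, 0.022, 1.555, -0.011, 1.109, -0.083], TCP at [0.273, -0.617, 0.2] pointing down, gripper open.
Joint ranges: [-2.96, 2.96], [-0.34, 2.1], [-1.41, 1.46], [0.24, 2.44], [-1.37, 4.51], [0.17, 1.92], [-2.96, 2.96]. Speed limits (rad/s): [2.39, 2.39, 3.14, 3.14, 3.14, 3.14, 3.14].

INTERFACE

Orientations are given as a rotation vector (axis times angle).
In Python, from bench import r, eyes, spotter gives the robot as it stands.
- The arm moves only by the tool carry_out, never from a script. Its argument "series" is text: rows parted by semicolons, each of 5 numbers parted by spaces: the shift along the tool's x, y, z in cm, then the turn about the tool's z in rad, then the opening, from 0 (shut) to 1 (fully open). In form: x y z yaw gripper; .... A call has 1 to 8 rows; each row shifts and turns the commanded pose from where the row before left it, along the tool's axes as they then stand; what a row does not reach is not made up. A row lasts 1/8 s, in which the tool goes at most 62.5 mm and 10.7 degrees, less where a joint would pass 70% of its speed; a pose out of reach is approached as far as the arm can. A call with a gripper value outside its range is refused whole. The fingers move at their own pace and stop on an object; "grip_force" is the grip in N (left out, the last holds). Time passes only in rows, so rows that do not move let the fingers close. It gives the time, the measured TCP pose, the force and the opening at its end, in the units of the state.
- r.get_obs(): the state, without advancing time (a new reading comes with each control period).
- eyes.grab_frame(name): name is "scene" or "top"; returns a dict with "color" (420x560x3 uint8, blue, green, red), "intrinsics" (3x3 intrinsics, pixels), "R" (3x3) and "t" (3): a world point X has camera coordinates R X + t. Camera axes: x right, y down, z forward; pixel columns grow to the right and rows downward; lengths in m; the calibration is good to about 2 mm. A picture is of the moment at which its call begins. There is no depth.
- r.hand_in(): hands the job in, once; it reports no verdict.
Trained networks look in a picture, given as the dict that the camera call returned (one of the last four; its "shot" number tells which), for a name from the list of things; names that differ only in an ending like _2 or _b are one class to them, and where a whole thing is asked for, a point or a joint stands for the part that bears it (a point fixed in the world has none). Each returns a list of dicts, best first, with "confidence" (0 to 1); they miss things now and then, are a little off and sometimes report something else, mostly with a low value. They report only what shows in the picture. A call takes as long as a camera call.
- spotter.search_frame(picture, query): "uv" ([column, row] in pixels, amid what is visible of it).
- spotter.trace(picture, query): "pixels" (420x560 bool, what is visible of it) and "uv" ([column, row] in pixels, amid what is visible of it).
- spotter.mark_of(picture, query): "uv" ([column, row] in pixels: a listed point, or the origin of a listed thing).
The state is a dict: "clock": time; "joints": joint angles; "qvel": joint speeds; "tau": joint torques, N m; "tcp_pos": TCP position; "orientation": TCP orientation; "contact_force": force on the tool from outside, world axes, zero at the start; "moment": the same for the moment, N m; "grip_width": finger opening in m.
Only numpy, scipy, OpenCV 4.12 (cv2) and the standard library are available. Lean on these libraries where they do the work, as an engineer would, in place of code of your own. Each camera call takes 0.05 s, during which the arm holds its last target.

## Working session

There is one attempt and no reset: what is moved stays moved. The work goes in short steps, Python scripts to look and compute and a tool call to move; the robot and the scene stay as the last step left them, time stands still between calls to the robot, and variables do not carry over. Pictures are saved under pics/ and viewed, and the job is handed in when it is done.

Besides the shell and the picture viewer there is one more tool, called as name(argument=value, ...) on one line, values as JSON. carry_out: Moves the arm, as the interface text tells. Its arguments: {"type":"object","properties":{"series":{"type":"string"},"grip_force":{"type":"number"}},"required":["series"]}

```bash
ls; mkdir -p pics; cat > h.py <<'E'
import numpy as np, cv2
from bench import r, eyes, spotter
def ray(p,uv):
    K=np.array(p["intrinsics"]);R=np.array(p["R"]);t=np.array(p["t"])
    d=R.T@np.linalg.solve(K,[uv[0],uv[1],1.]); return -R.T@t,d
def atz(p,uv,z):
    o,d=ray(p,uv); return o+d*(z-o[2])/d[2]
def proj(p,X):
    c=np.array(p["R"])@np.array(X)+np.array(p["t"]);u=np.array(p["intrinsics"])@c;return u[:2]/u[2]
def tri(ps,uvs):
    A=np.zeros((3,3));b=np.zeros(3);L=[]
    for p,uv in zip(ps,uvs):
        o,d=ray(p,uv);d/=np.linalg.norm(d);P=np.eye(3)-np.outer(d,d);A+=P;b+=P@o;L.append((o,P))
    X=np.linalg.solve(A,b);return X,max(np.linalg.norm(P@(X-o)) for o,P in L)
E
python3 - <<'E'
from h import *
s=r.get_obs();print({k:np.round(v,3) for k,v in s.items()},r.tip_reach)
ps=[eyes.grab_frame(n) for n in("scene","top")]
for p,n in zip(ps,("scene","top")):
    cv2.imwrite(f"pics/{n}0.png",p["color"]);print(n,p["shot"],-np.array(p["R"]).T@p["t"])
for q in["drive","selector","knob_grip","pointer","tag_green","lock_tab","flask_125","beaker_150","tape_roll"]:
    m=[spotter.mark_of(p,q) for p in ps]
    print(q,[[(np.round(a["uv"],1),round(a["confidence"],2)) for a in x[:2]] for x in m])
    if m[0] and m[1]: print("   ",[np.round(v,4) for v in tri(ps,[x[0]["uv"] for x in m])])
E
```

```text
pics
{'clock': np.float64(0.0), 'joints': array([ 1.047,  0.478,  0.022,  1.556, -0.012,  1.109, -0.083]), 'qvel': array([-0.001,  0.   , -0.   ,  0.002,  0.   ,  0.001,  0.   ]), 'tau': array([-0.0000e+00, -5.9647e+01,  1.6070e+00, -2.8120e+01,  1.2000e-02,
        9.0000e-03,  0.0000e+00]), 'tcp_pos': array([ 0.272, -0.617,  0.199]), 'orientation': array([-3.072e+00, -6.480e-01,  1.000e-03]), 'contact_force': array([-0.713,  0.531,  0.211]), 'moment': array([-0.048, -0.016,  0.023]), 'grip_width': np.float64(0.085)} 0.008
scene 1 [-0.06334714  0.50588485  0.90688615]
top 2 [ 0.23990355 -0.05062773  1.21443982]
drive [[(array([250.3, 254.4]), 0.58)], [(array([267.1, 191.7]), 0.96)]]
    [array([ 0.4677,  0.0262, -0.014 ]), np.float64(0.0035)]
selector [[(array([249.4, 233.4]), 0.94)], [(array([266.6, 186.3]), 0.64), (array([171.3, 233.9]), 0.39)]]
    [array([0.467 , 0.0235, 0.0719]), np.float64(0.0015)]
knob_grip [[(array([246.6, 226. ]), 0.65)], [(array([268.7, 210.1]), 0.56), (array([263.3, 184.6]), 0.2)]]
    [array([0.4221, 0.0316, 0.1343]), np.float64(0.0294)]
pointer [[(array([268.9, 240.8]), 0.76)], [(array([268.8, 215.6]), 0.93)]]
    [array([0.3948, 0.0176, 0.0944]), np.float64(0.0045)]
tag_green [[], [(array([406.6, 223.3]), 0.5), (array([285.4, 204.5]), 0.35)]]
lock_tab [[(array([225.5, 252.3]), 0.67)], [(array([229.2, 186.6]), 0.68)]]
    [array([0.4599, 0.1149, 0.0847]), np.float64(0.0034)]
flask_125 [[(array([171.8, 307.7]), 0.7)], [(array([176.3, 186.1]), 0.8)]]
    [array([ 0.4803,  0.2749, -0.0051]), np.float64(0.0021)]
beaker_150 [[(array([223.8, 251.9]), 0.71)], [(array([174.3, 231.8]), 0.9)]]
    [array([0.3338, 0.202 , 0.2738]), np.float64(0.0068)]
tape_roll [[(array([350.9, 192.5]), 0.59)], [(array([405.3, 223.6]), 0.89)]]
    [array([ 0.39  , -0.3337,  0.02  ]), np.float64(0.0012)]
```

```bash
python3 - <<'E'
import cv2
a=cv2.imread("pics/scene0.png");b=cv2.imread("pics/top0.png")
cv2.imwrite("pics/s0c.png",cv2.resize(a[180:340,140:360],None,fx=3.5,fy=3.5,interpolation=cv2.INTER_CUBIC))
cv2.imwrite("pics/t0c.png",cv2.resize(b[120:280,140:340],None,fx=3.6,fy=3.6,interpolation=cv2.INTER_CUBIC))
E
```

```text
(no output)
```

View pics/s0c.png

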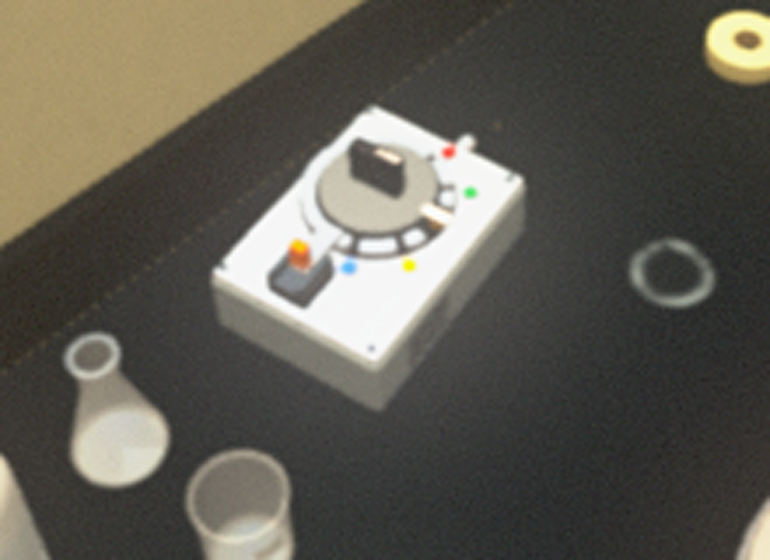

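View pics/t0c.png

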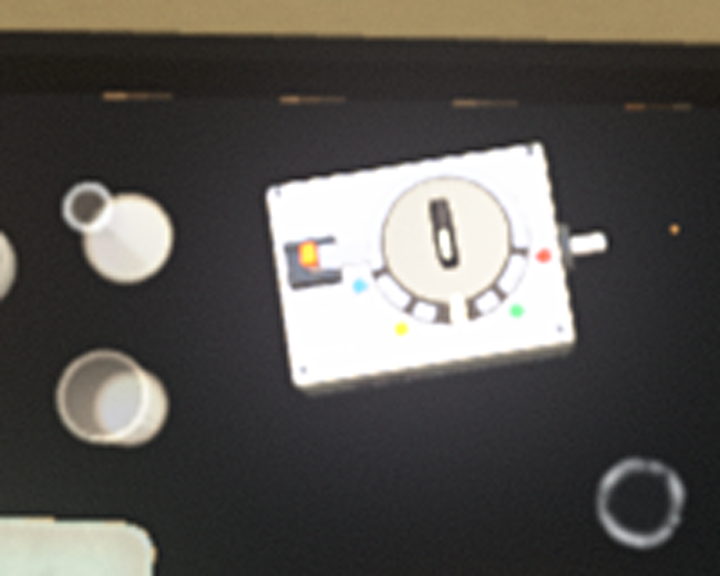

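View pics/scene0.png

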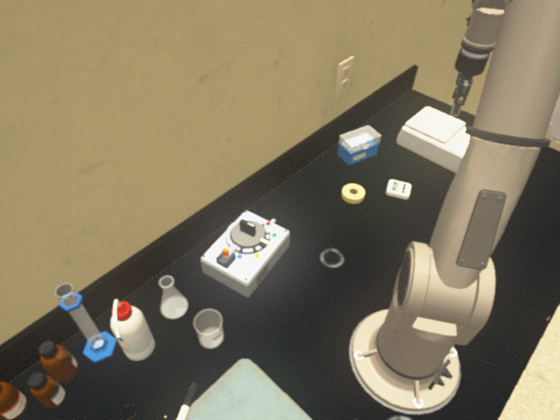

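```bash
cat > fit.py <<'E'
from h import *
from scipy.optimize import least_squares
def dots(p):
    hsv=cv2.cvtColor(p["color"],cv2.COLOR_BGR2HSV)
    c=proj(p,[.467,.024,.072]);out={}
    for n,lo,hi in(("red",0,8),("red",172,180),("yellow",22,35),("green",50,80),("blue",95,120)):
        m=cv2.inRange(hsv,(lo,90,90),(hi,255,255))
        yy,xx=np.mgrid[:420,:560];m[np.hypot(xx-c[0],yy-c[1])>55]=0
        k,_,st,ce=cv2.connectedComponentsWithStats(m)
        L=[(st[i,4],*np.round(ce[i],1)) for i in range(1,k)if st[i,4]>=3]
        if L: out.setdefault(n,[]).extend(L)
    return out
E
python3 - <<'E'
from fit import *
ps=[eyes.grab_frame(n) for n in("scene","top")]
import pickle;pickle.dump([{k:p[k] for k in("color","intrinsics","R","t")} for p in ps],open("p0.pkl","wb"))
D=[dots(p) for p in ps]
for p,d in zip(ps,D):
    for k,v in d.items(): print(k,[(a,b,c,np.round(atz(p,(b,c),.072)[:2],4)) for a,b,c in v])
E
```

```text
red [(np.int32(10), np.float64(267.8), np.float64(223.0), array([ 0.4559, -0.0361]))]
yellow [(np.int32(6), np.float64(233.0), np.float64(183.2), array([ 0.6361, -0.0791])), (np.int32(3), np.float64(227.3), np.float64(185.0), array([ 0.6424, -0.0626])), (np.int32(4), np.float64(223.2), np.float64(188.5), array([ 0.64  , -0.0446])), (np.int32(5), np.float64(209.4), np.float64(196.6), array([0.6435, 0.0043])), (np.int32(3), np.float64(203.3), np.float64(203.3), array([0.6357, 0.0333])), (np.int32(8), np.float64(224.6), np.float64(249.2), array([0.4736, 0.1022])), (np.int32(13), np.float64(256.4), np.float64(255.4), array([0.4019, 0.0615]))]
green [(np.int32(6), np.float64(274.0), np.float64(234.5), array([ 0.4166, -0.0182]))]
blue [(np.int32(9), np.float64(239.0), np.float64(256.0), array([0.4319, 0.0923]))]
red [(np.int32(9), np.float64(290.7), np.float64(190.9), array([ 0.4579, -0.0366]))]
yellow [(np.int32(16), np.float64(225.1), np.float64(190.1), array([0.4561, 0.1287])), (np.int32(9), np.float64(251.0), np.float64(211.0), array([0.4045, 0.0613]))]
green [(np.int32(5), np.float64(283.0), np.float64(206.0), array([ 0.4191, -0.0184]))]
blue [(np.int32(4), np.float64(239.2), np.float64(199.0), array([0.4342, 0.0921]))]
```

```bash
python3 - <<'E'
from fit import *
import pickle
S={"red":(.4559,-.0361),"yellow":(.4019,.0615),"green":(.4166,-.0182),"blue":(.4319,.0923)}
T={"red":(.4579,-.0366),"yellow":(.4045,.0613),"green":(.4191,-.0184),"blue":(.4342,.0921)}
th={"red":1.28,"green":.64,"yellow":-.64,"blue":-1.28}
for d in(S,T,None):
    dd=d or {k:(np.array(S[k])+T[k])/2 for k in S}
    f=lambda x:np.concatenate([x[:2]+x[3]*-np.array([np.cos(x[2]+th[k]),np.sin(x[2]+th[k])])-dd[k] for k in dd])
    s=least_squares(f,[.467,.024,0.1,.068]);print(np.round(s.x,4),np.round(f(s.x)*1000,1))
c=s.x
ps=pickle.load(open("p0.pkl","rb"))
# polar unwrapping of the ring/flange from top, in drive frame
for n,p in zip("st",ps):
    W=720;H=90
    ang=np.linspace(-1.8,1.8,W);rad=np.linspace(.03,.075,H)
    A,Rr=np.meshgrid(ang,rad)
    X=np.stack([c[0]-Rr*np.cos(c[2]+A),c[1]-Rr*np.sin(c[2]+A),np.full_like(A,.0705)],-1).reshape(-1,3)
    uv=np.array([proj(p,x) for x in X]).reshape(H,W,2).astype(np.float32)
    im=cv2.remap(p["color"],uv,None,cv2.INTER_CUBIC)
    im=cv2.resize(im,None,fx=1,fy=2.5)
    for a in(-1.28,-.64,0,.64,1.28):
        x=int((a+1.8)/3.6*W);cv2.line(im,(x,210),(x,224),(255,0,255),1)
    cv2.imwrite(f"pics/pol_{n}.png",im)
a,b=cv2.imread("pics/pol_s.png"),cv2.imread("pics/pol_t.png")
cv2.imwrite("pics/pol.png",np.vstack([a,b]))
p=ps[1];cv2.imwrite("pics/t0k.png",cv2.resize(p["color"][160:225,215:305],None,fx=8,fy=8,interpolation=cv2.INTER_CUBIC))
E
```

```text
[0.463  0.0317 0.1841 0.0681] [-0.1  0.  -0.   0.2  0.2 -0.1 -0.  -0.1]
[0.4654 0.0313 0.1819 0.0681] [ 0.1  0.2 -0.2  0.1 -0.1 -0.2  0.2 -0.1]
[0.4642 0.0315 0.183  0.0681] [-0.   0.1 -0.1  0.1  0.  -0.2  0.1 -0.1]
```

View pics/pol.png

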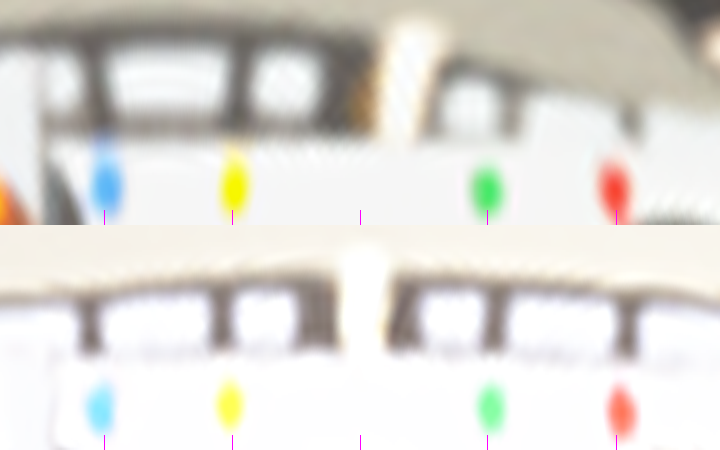

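View pics/t0k.png

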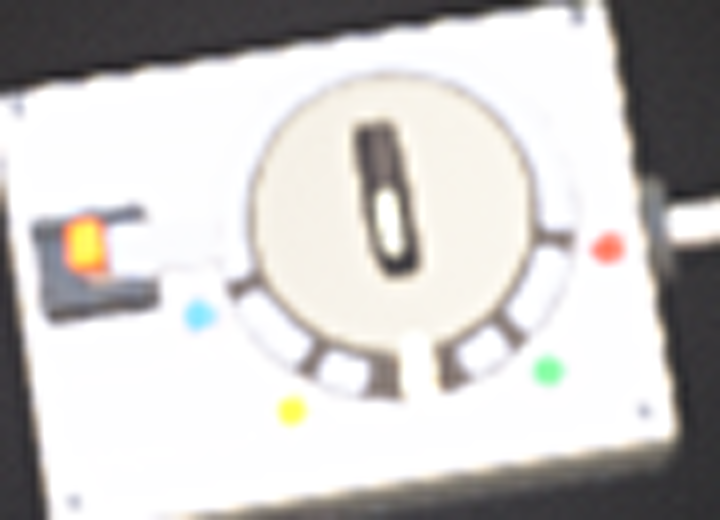

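```bash
python3 - <<'E'
from fit import *
import pickle
c=[.4642,.0315,.183]
ps=pickle.load(open("p0.pkl","rb"))
cs=[(.463,.0317,.1841),(.4654,.0313,.1819)]
W=720
for z in(.0705,.074,.077,.080):
  rows=[]
  for p,c in zip(ps,cs):
    H=60
    ang=np.linspace(-1.8,1.8,W);rad=np.linspace(.04,.06,H)
    A,Rr=np.meshgrid(ang,rad)
    X=np.stack([c[0]-Rr*np.cos(c[2]+A),c[1]-Rr*np.sin(c[2]+A),np.full_like(A,z)],-1).reshape(-1,3)
    uv=np.array([proj(p,x) for x in X]).reshape(H,W,2).astype(np.float32)
    im=cv2.remap(p["color"],uv,None,cv2.INTER_CUBIC)
    im=cv2.resize(im,None,fx=1,fy=1.2)
    for a in(-1.28,-.64,0,.64,1.28):
        x=int((a+1.8)/3.6*W);cv2.line(im,(x,62),(x,72),(255,0,255),1)
    rows.append(im)
  if z==.0705: out=rows
  else: out+=rows
cv2.imwrite("pics/pol2.png",np.vstack(out))
E
```

```text
(no output)
```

View pics/pol2.png

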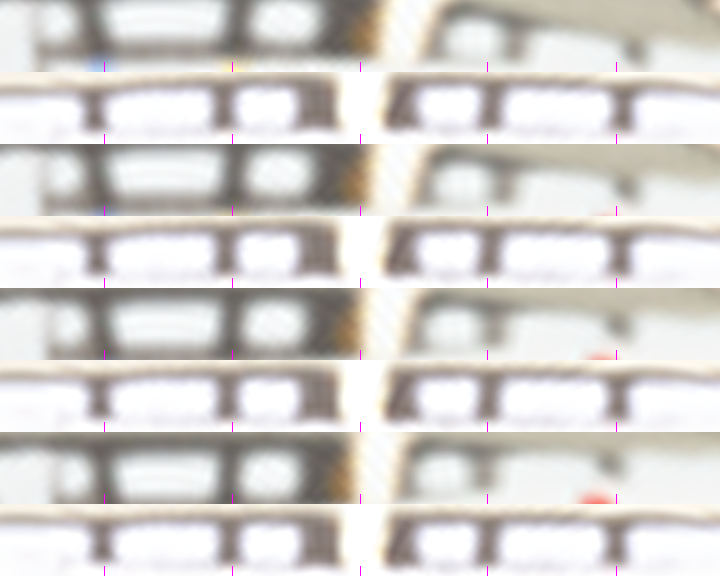

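```bash
python3 - <<'E'
from fit import *
import pickle
ps=pickle.load(open("p0.pkl","rb"));p=ps[1]
print("flange c",atz(p,(215+393/8,160+212/8),.085), "bartop ends",atz(p,(215+374/8,160+124/8),.123),atz(p,(215+402/8,160+272/8),.123))
for n,p in zip("st",ps):
    for c in((.4642,.0315),(.467,.0235)):
        im=p["color"].copy()
        big=cv2.resize(im,None,fx=6,fy=6,interpolation=cv2.INTER_CUBIC)
        for rad,z in((.044,.085),(.056,.077)):
            pts=np.array([proj(p,[c[0]+rad*np.cos(a),c[1]+rad*np.sin(a),z])*6+3 for a in np.linspace(0,6.28,90)]).astype(int)
            cv2.polylines(big,[pts],True,(0,0,255),1)
        psi=.183
        R=np.array([[np.cos(psi),-np.sin(psi)],[np.sin(psi),np.cos(psi)]])
        for B,z in(([(-.022,-.007),(.022,-.007),(.022,.007),(-.022,.007)],.123),([(-.083,-.078),(.063,-.078),(.063,.122),(-.083,.122)],.07)):
            pts=np.array([proj(p,[*(R@b+c),z])*6+3 for b in B]).astype(int)
            cv2.polylines(big,[pts],True,(255,0,255),1)
        u=(proj(p,[*c,.09])*6).astype(int)
        cv2.imwrite(f"pics/ov_{n}{c[0]}.png",big[u[1]-300:u[1]+300,u[0]-390:u[0]+390])
E
```

```text
flange c [0.46502407 0.02963921 0.085     ] bartop ends [0.48434886 0.03359589 0.123     ] [0.43919051 0.02361412 0.123     ]
```

View pics/ov_t0.4642.png

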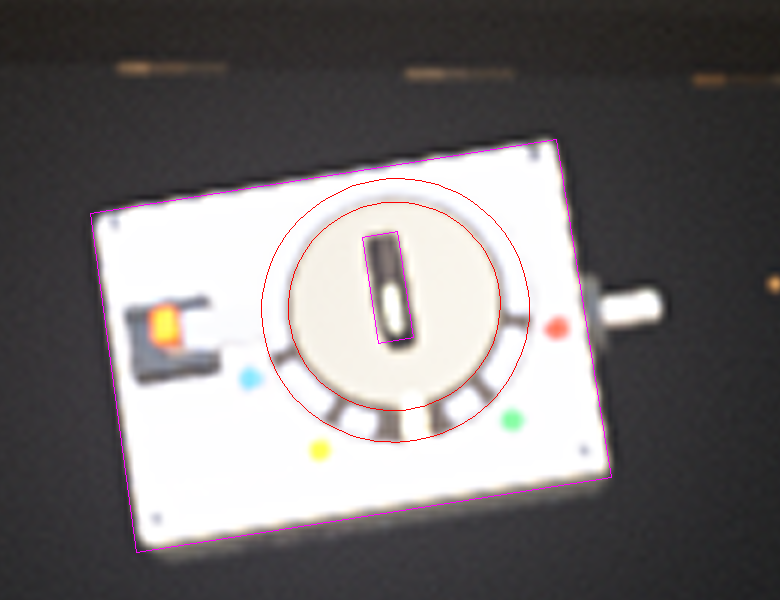

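View pics/ov_s0.4642.png

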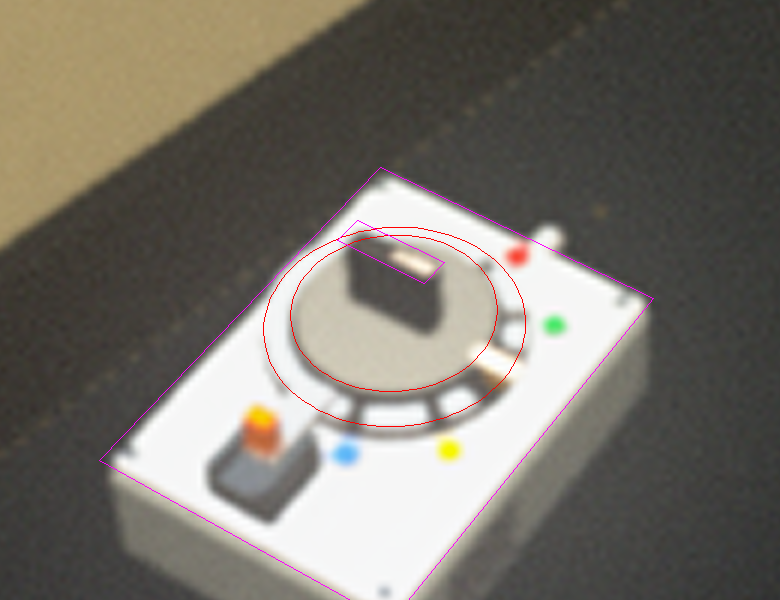

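```bash
cat >> h.py <<'E'
from scipy.spatial.transform import Rotation as Ro
def st():
    s=r.get_obs();R=Ro.from_rotvec(s["orientation"]).as_matrix();return s,np.array(s["tcp_pos"]),R
def go(target,ang):
    "shift in tool axes (cm) and yaw for tool x to lie at world angle ang"
    s,p,R=st();d=R.T@(np.array(target)-p)*100
    a=np.arctan2(R[1,0],R[0,0]);dy=-(ang-a);dy=(dy+np.pi)%(2*np.pi)-np.pi
    print("clock",round(float(s["clock"]),2),"pos",np.round(p,4),"tilt",np.round(R[:,2],4),"xang",round(a,4),"shift cm",np.round(d,2),"yaw",round(dy,3),"F",np.round(s["contact_force"],1),"M",np.round(s["moment"],2),"w",round(float(s["grip_width"]),4),"q",np.round(s["joints"],2))
E
python3 -c "
from h import *
go([.464,.031,.2],.2)"
```

```text
clock 1.1 pos [ 0.2726 -0.6175  0.2004] tilt [ 0.e+00 -1.e-04 -1.e+00] xang 0.4157 shift cm [ 4.37e+01 -5.16e+01  4.00e-02] yaw 0.216 F [0.6 0.5 0.1] M [0.01 0.   0.05] w 0.0854 q [ 1.05  0.48  0.02  1.56 -0.01  1.11 -0.08]
```

carry_out(series="2.5 -2.9 0 0 1;2.5 -2.9 0 0 1;2.5 -2.9 0 0 1;2.5 -2.9 0 0 1;2.5 -2.9 0 0 1;2.5 -2.9 0 0 1;2.5 -2.9 0 0 1;2.5 -2.9 0 0 1")

```text
clock: 2.1
tcp_pos: [0.3623, -0.3233, 0.2007]
orientation: [3.073, 0.648, 0.001]
contact_force: [0.1, -0.1, -0.1]
grip_width: 0.0853
```

```bash
python3 -c "
from h import *
go([.464,.031,.2],.2)"
```

```text
clock 2.1 pos [ 0.3623 -0.3233  0.2007] tilt [ 5.e-04 -4.e-04 -1.e+00] xang 0.4158 shift cm [ 23.62 -28.31   0.06] yaw 0.216 F [ 0.1 -0.1 -0.1] M [-0.02 -0.    0.  ] w 0.0853 q [ 0.7   0.17 -0.12  1.99  0.02  0.98 -0.58]
```

carry_out(series="2.9 -3.4 0 0 1;2.9 -3.4 0 0 1;2.9 -3.4 0 0 1;2.9 -3.4 0 0.05 1;3.0 -3.4 0 0.05 1;3.0 -3.4 0 0.05 1;2.5 -3 0 0.06 1;0 0 0 0 0.6")

```text
clock: 3.1
tcp_pos: [0.4643, -0.0304, 0.2008]
orientation: [-3.123, -0.331, -0.002]
contact_force: [0.2, -0.5, -0.1]
grip_width: 0.0696
```

```bash
python3 -c "
from h import *
go([.464,.031,.15],.2)"
```

```text
clock 3.1 pos [ 0.4643 -0.0304  0.2008] tilt [ 0.0013  0.0011 -1.    ] xang 0.2109 shift cm [ 1.24 -6.01  5.08] yaw 0.011 F [ 0.2 -0.5 -0.1] M [-0.06  0.01 -0.04] w 0.0696 q [ 0.27  0.15 -0.37  2.02  0.06  0.98 -1.49]
```

carry_out(series="0.6 -3 0 0.01 0.6;0.6 -3 0 0 0.6;0 0 2 0 0.5;0 0 2 0 0.5;0 0 1 0 0.5;0 0 0 0 0.5")

```text
clock: 3.85
tcp_pos: [0.4625, 0.0269, 0.15]
orientation: [3.127, 0.306, -0.002]
contact_force: [0.1, -0.3, 0.5]
grip_width: 0.0426
```

```bash
python3 - <<'E'
from h import *
go([.464,.031,.100],.2)
ps=[eyes.grab_frame(n) for n in("scene","top")]
for p,n,c in zip(ps,("s","t"),((247,225),(265,180))):
    cv2.imwrite(f"pics/g1{n}.png",cv2.resize(p["color"][c[1]-65:c[1]+65,c[0]-65:c[0]+65],None,fx=4,fy=4,interpolation=cv2.INTER_CUBIC))
a,b=[cv2.imread(f"pics/g1{n}.png") for n in"st"];cv2.imwrite("pics/g1.png",cv2.resize(np.hstack([a,b]),(800,400)))
E
```

```text
clock 3.85 pos [0.4625 0.0269 0.15  ] tilt [-1.2e-03 -3.0e-04 -1.0e+00] xang 0.1952 shift cm [ 0.23 -0.37  5.  ] yaw -0.005 F [ 0.1 -0.3  0.5] M [ 0.01 -0.07  0.01] w 0.0426 q [ 0.17  0.22 -0.41  2.07  0.11  0.87 -1.68]
```

View pics/g1.png

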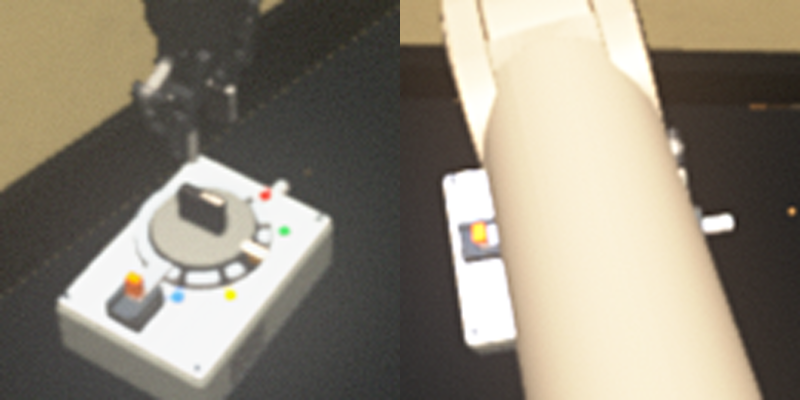

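```bash
python3 - <<'E'
from h import *
p=eyes.grab_frame("scene")
s,q,R=st()
im=cv2.resize(p["color"],None,fx=6,fy=6,interpolation=cv2.INTER_CUBIC)
for off,c in(([0,0.021,.008],(0,0,255)),([0,-.021,.008],(0,255,0)),([0,0,-.011],(255,0,0)),([0,0,.05],(255,0,255))):
    u=(proj(p,q+R@np.array(off))*6+3).astype(int);cv2.circle(im,tuple(u),4,c,-1)
cv2.imwrite("pics/g2.png",im[940:1540,1100:1880])
E
```

```text
(no output)
```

View pics/g2.png

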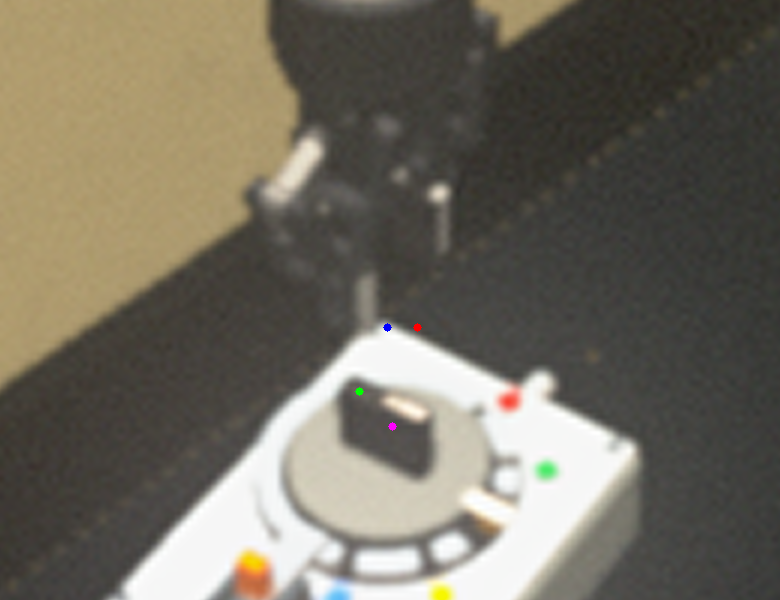

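carry_out(series="0.2 -0.4 1 0 0.5;0 0 1 0 0.5;0 0 0 0 0.5")

```text
clock: 4.38
tcp_pos: [0.4632, 0.0319, 0.1293]
orientation: [-3.126, -0.308, 0.004]
contact_force: [-1.5, -0.1, 0.5]
grip_width: 0.043
```

```bash
cat > look.py <<'E'
from h import *
import sys
p=eyes.grab_frame("scene")
s,q,R=st()
w=s["grip_width"]/2
im=cv2.resize(p["color"],None,fx=6,fy=6,interpolation=cv2.INTER_CUBIC)
for off,c in(([0,w,.008],(0,0,255)),([0,-w,.008],(0,255,0)),([0,0,-.011],(255,0,0))):
    u=(proj(p,q+R@np.array(off))*6+3).astype(int);cv2.circle(im,tuple(u),4,c,-1)
cv2.imwrite(f"pics/{sys.argv[1]}.png",im[1040:1640,1100:1880])
go([.464,.031,.100],.2)
E
python3 look.py g3
```

```text
clock 4.42 pos [0.4636 0.0319 0.1298] tilt [-1.3e-03 -1.0e-04 -1.0e+00] xang 0.196 shift cm [0.02 0.1  2.98] yaw -0.004 F [-0.5  0.  -0.2] M [ 0.04 -0.04 -0.  ] w 0.0427 q [ 0.16  0.25 -0.41  2.09  0.13  0.83 -1.71]
```

View pics/g3.png

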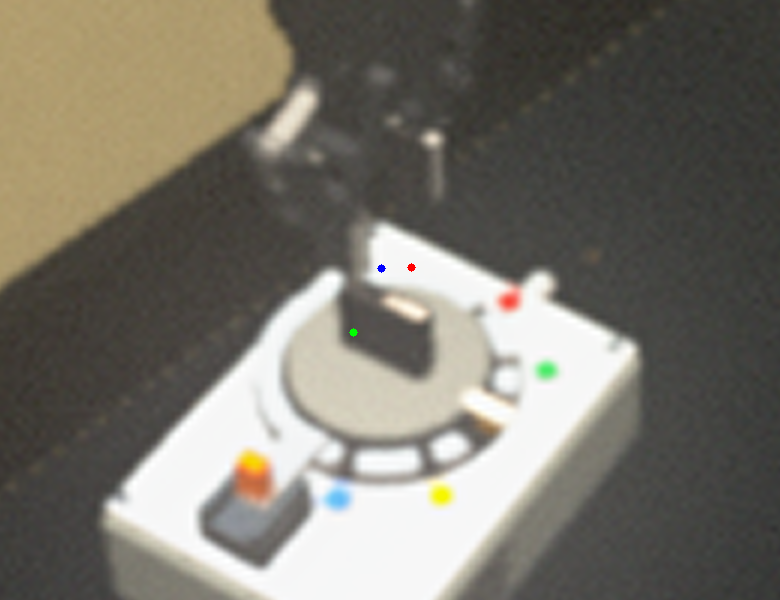

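```bash
python3 - <<'E'
from h import *
p=eyes.grab_frame("scene")
for n,(u,v) in {"L":(361,280),"R":(437,198)}.items():
    uv=((1100+u-3)/6,(1040+v-3)/6)
    for z in(.125,.14,.155,.17): print(n,z,np.round(atz(p,uv,z)[:2],4))
s,q,R=st();print(R.round(3))
# other gripper details: whole view
cv2.imwrite("pics/g3f.png",cv2.resize(p["color"][100:260,160:330],None,fx=3.6,fy=3.6,interpolation=cv2.INTER_CUBIC))
im=p["color"].astype(float);im=np.clip(255*(im/255)**.45,0,255).astype(np.uint8)
cv2.imwrite("pics/g3b.png",cv2.resize(im[120:250,185:305],None,fx=4.6,fy=4.6,interpolation=cv2.INTER_CUBIC))
E
```

```text
L 0.125 [0.4761 0.0324]
L 0.14 [0.4657 0.0415]
L 0.155 [0.4554 0.0505]
L 0.17 [0.445  0.0596]
R 0.125 [ 0.4867 -0.0233]
R 0.14 [ 0.4762 -0.0132]
R 0.155 [ 0.4656 -0.003 ]
R 0.17 [0.4551 0.0071]
[[ 0.981  0.195 -0.001]
 [ 0.195 -0.981 -0.   ]
 [-0.001 -0.    -1.   ]]
```

View pics/g3b.png

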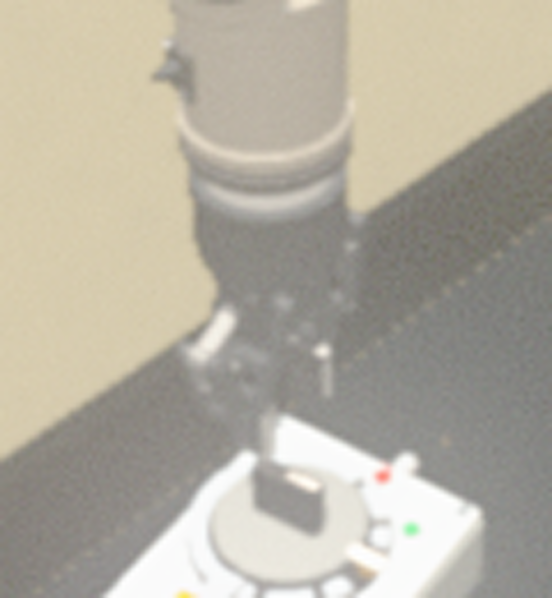

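carry_out(series="0 0 0.5 0 0.5;0 0 0.5 0 0.5;0 0 0 0 0.5")

```text
clock: 4.85
tcp_pos: [0.4638, 0.0318, 0.12]
orientation: [3.127, 0.307, -0.001]
contact_force: [1.0, -0.2, 0.3]
grip_width: 0.0431
```

```bash
python3 look.py g4
```

```text
clock 4.9 pos [0.4639 0.0319 0.1202] tilt [-5.e-04 -0.e+00 -1.e+00] xang 0.1958 shift cm [-0.01  0.09  2.02] yaw -0.004 F [ 0.3 -0.1  0.2] M [-0.   -0.03  0.01] w 0.0427 q [ 0.15  0.27 -0.41  2.1   0.14  0.8  -1.72]
```

View pics/g4.png

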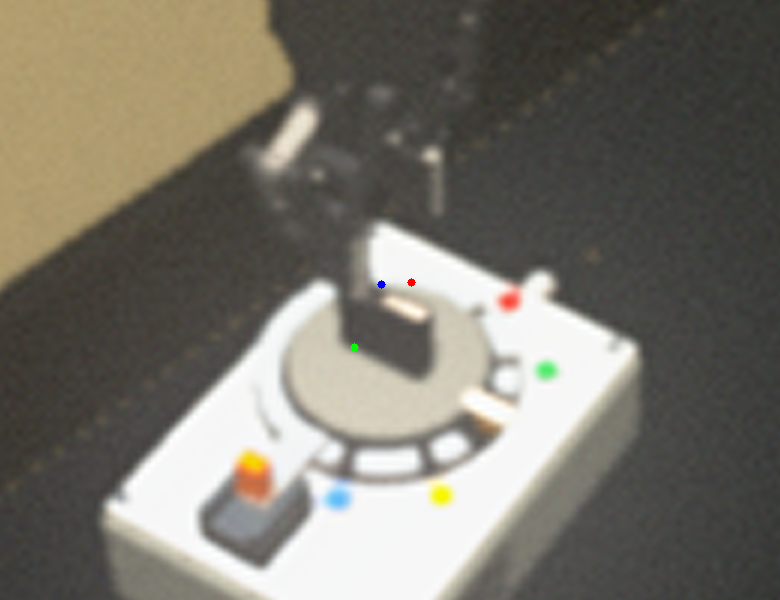

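carry_out(series="0 0.1 0.5 0 0.5;0 0 0.5 0 0.5;0 0 0.5 0 0.5;0 0 0.5 0 0.5;0 0 0 0 0.5")

```text
clock: 5.52
tcp_pos: [0.4639, 0.0309, 0.0999]
orientation: [-3.127, -0.307, 0.001]
contact_force: [-0.6, 0.3, 0.4]
grip_width: 0.0426
```

```bash
python3 look.py g5
```

```text
clock 5.58 pos [0.4641 0.031  0.1002] tilt [-5.e-04  0.e+00 -1.e+00] xang 0.1959 shift cm [-0.01 -0.01  0.02] yaw -0.004 F [0.7 0.3 0. ] M [ 0.02 -0.03 -0.  ] w 0.0427 q [ 0.14  0.3  -0.4   2.12  0.17  0.76 -1.73]
```

View pics/g5.png

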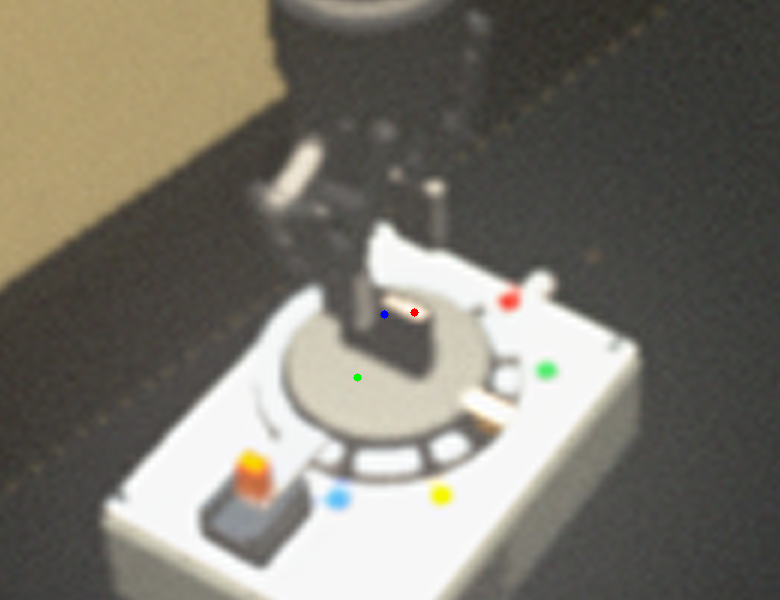

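carry_out(series="0 0 0 0 0.3;0 0 0 0 0.2;0 0 0 0 0.15;0 0 0 0 0.1;0 0 0 0 0.1;0 0 0 0 0.1", grip_force=20)

```text
clock: 6.32
tcp_pos: [0.4643, 0.0309, 0.1004]
orientation: [3.127, 0.307, 0.0]
contact_force: [0.4, 0.0, 0.9]
grip_width: 0.009
```

```bash
python3 look.py g6
```

```text
clock 6.38 pos [0.4643 0.0309 0.1004] tilt [ 0.  0. -1.] xang 0.1957 shift cm [-0.03 -0.01  0.04] yaw -0.004 F [-0.6  0.3  0.1] M [-0.01  0.   -0.05] w 0.0085 q [ 0.14  0.3  -0.4   2.12  0.17  0.76 -1.73]
```

View pics/g6.png

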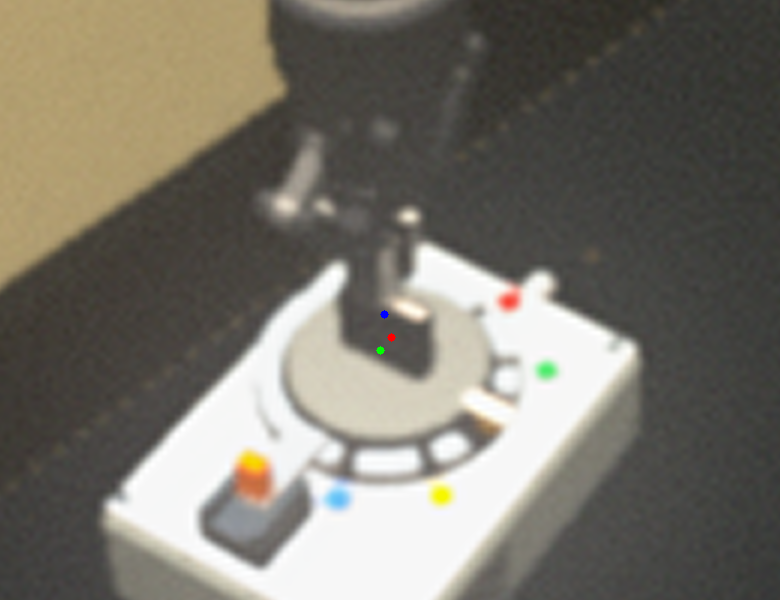

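```bash
python3 - <<'E'
from h import *
p=eyes.grab_frame("scene");t=eyes.grab_frame("top")
uv=((1100+388)/6,(1040+298)/6)
for z in(.09,.12,.125,.13,.135,.14): print(z,np.round(atz(p,uv,z)[:2],4))
for X in ([.4643,.0309,.1004-.008],[.4643,.0309,.125],[.4643,.0309,.13]): print(X,proj(p,X)*6-[1100,1040])
cv2.imwrite("pics/t6.png",cv2.resize(t["color"],(800,600)))
cv2.imwrite("pics/s6.png",cv2.resize(p["color"],(800,600)))
for q in["selector","knob_grip","drive","tape_roll","flask_125","beaker_150"]:
    print(q,[(np.round(a["uv"],1),round(a["confidence"],2)) for a in spotter.mark_of(p,q)[:2]])
E
```

```text
0.09 [0.482  0.0109]
0.12 [0.462 0.029]
0.125 [0.4586 0.0321]
0.13 [0.4553 0.0351]
0.135 [0.4519 0.0381]
0.14 [0.4486 0.0412]
[0.4643, 0.0309, 0.09240000000000001] [383.38234404 341.02827262]
[0.4643, 0.0309, 0.125] [380.36866954 289.49084202]
[0.4643, 0.0309, 0.13] [379.89430915 281.37871323]
selector []
knob_grip [(array([246. , 226.9]), 0.61), (array([349.5, 194. ]), 0.24)]
drive [(array([247.7, 251.2]), 0.72)]
tape_roll []
flask_125 [(array([173.1, 307.1]), 0.96)]
beaker_150 [(array([211.7, 335.6]), 0.64)]
```

View pics/t6.png

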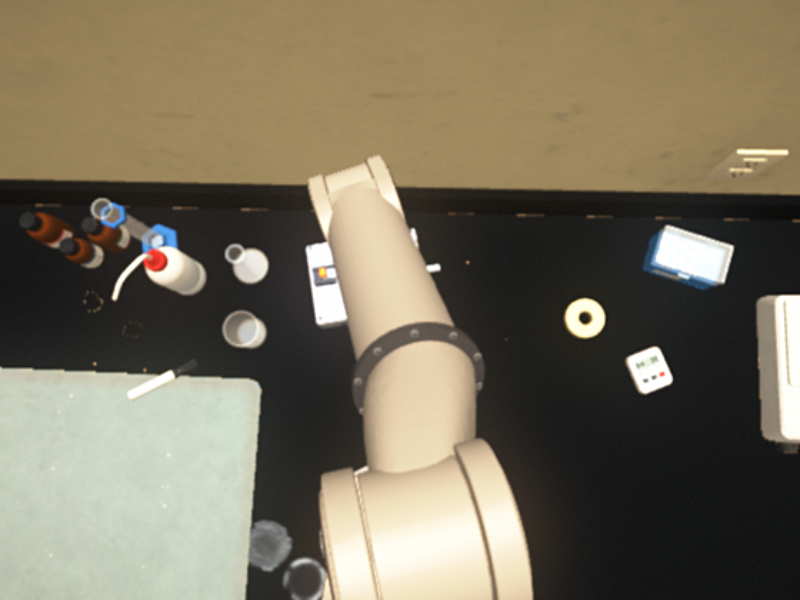

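View pics/s6.png

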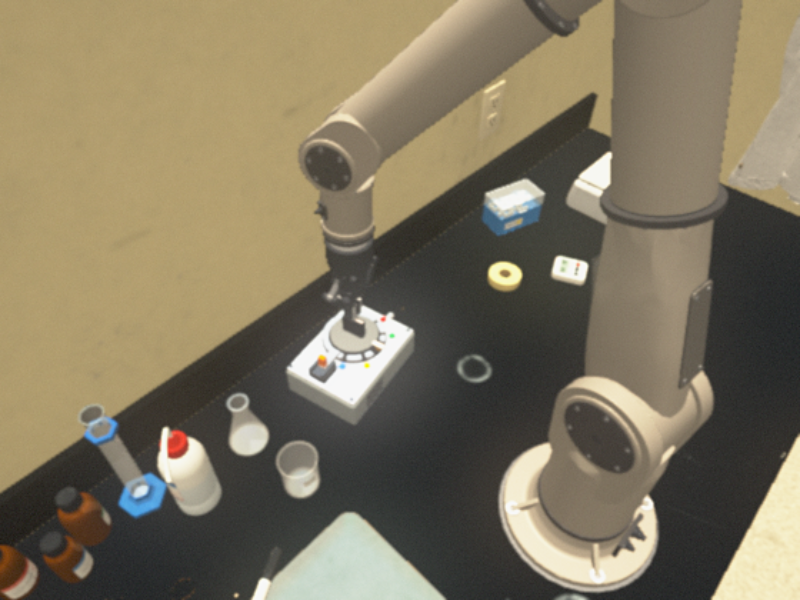

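carry_out(series="0 0 0 0 0.5;0 0 0 0 0.5;0 0 0 0 0.5;0 0 0.5 0 0.5;0 0 0.5 0 0.5;0 0 0 0 0.5")

```text
clock: 7.52
tcp_pos: [0.4638, 0.0309, 0.0898]
orientation: [-3.127, -0.307, 0.002]
contact_force: [-0.2, -0.4, -0.5]
grip_width: 0.0426
```

```bash
python3 look.py g7
```

```text
clock 7.58 pos [0.4641 0.0309 0.0901] tilt [-7.e-04 -0.e+00 -1.e+00] xang 0.1958 shift cm [-0.   -0.01 -0.99] yaw -0.004 F [-0.3 -0.6 -0.1] M [ 0.07 -0.01 -0.05] w 0.0428 q [ 0.14  0.31 -0.39  2.12  0.18  0.74 -1.75]
```

View pics/g7.png

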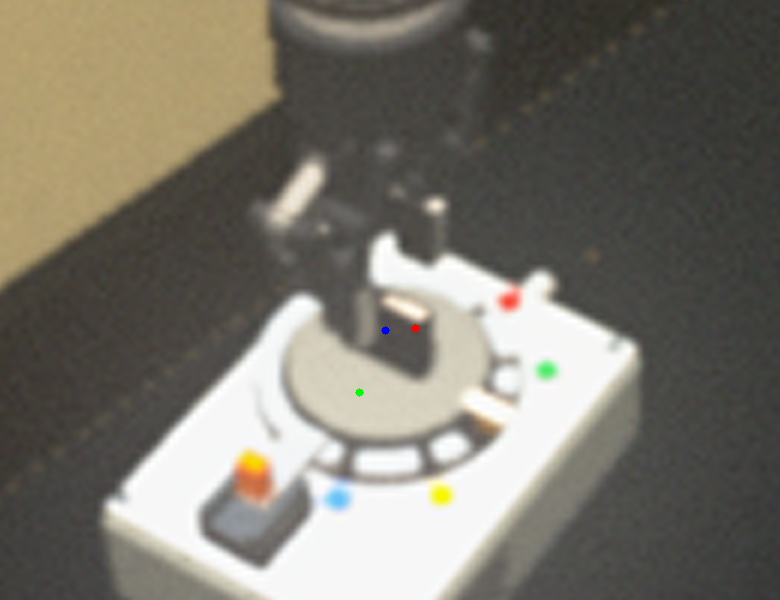

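carry_out(series="0 0 0.4 0 0.5;0 0 0.4 0 0.5;0 0 0.4 0 0.5;0 0 0.4 0 0.5;0 0 0 0 0.5")

```text
clock: 8.2
tcp_pos: [0.464, 0.0309, 0.074]
orientation: [-3.127, -0.307, 0.001]
contact_force: [0.4, -0.2, 0.2]
grip_width: 0.043
```

```bash
python3 look.py g8
```

```text
clock 8.25 pos [0.4642 0.0309 0.0742] tilt [-4.e-04 -0.e+00 -1.e+00] xang 0.1959 shift cm [-0.02 -0.01 -2.58] yaw -0.004 F [ 0.7 -0.5 -0.1] M [ 0.04  0.02 -0.02] w 0.0423 q [ 0.13  0.34 -0.39  2.14  0.2   0.7  -1.76]
```

View pics/g8.png

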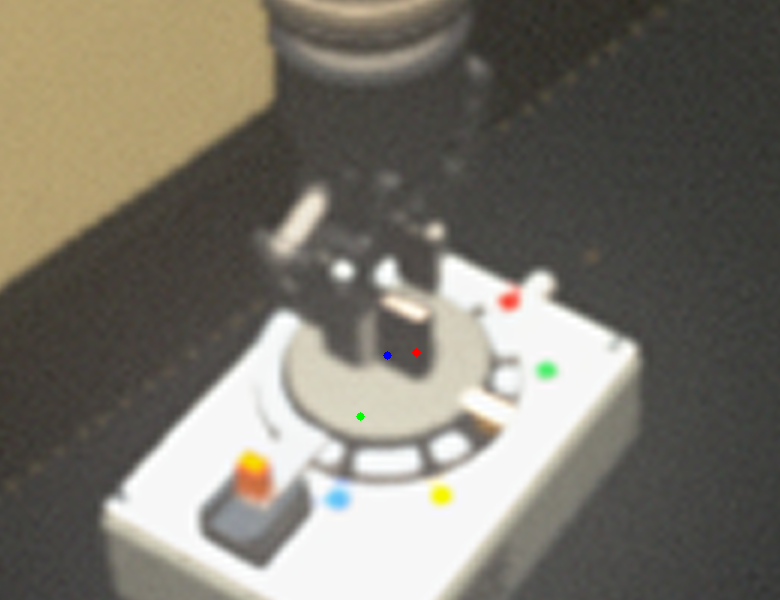

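```bash
python3 - <<'E'
from h import *
p=eyes.grab_frame("scene")
for w in (.021,.028):
  for ox in(-.011,0,.011):
    for z in(.085,.1,.105,.11):
      X=np.array([.4642,.0309])+np.array([-.195,.981])*w+np.array([.981,.195])*ox
      print(w,ox,z,np.round(proj(p,[*X,z])*6-[1100,1040]))
E
```

```text
0.021 -0.011 0.085 [378. 395.]
0.021 -0.011 0.1 [376. 372.]
0.021 -0.011 0.105 [376. 364.]
0.021 -0.011 0.11 [375. 356.]
0.021 0 0.085 [356. 385.]
0.021 0 0.1 [354. 361.]
0.021 0 0.105 [354. 354.]
0.021 0 0.11 [353. 346.]
0.021 0.011 0.085 [335. 374.]
0.021 0.011 0.1 [333. 351.]
0.021 0.011 0.105 [332. 343.]
0.021 0.011 0.11 [332. 335.]
0.028 -0.011 0.085 [368. 406.]
0.028 -0.011 0.1 [367. 383.]
0.028 -0.011 0.105 [366. 375.]
0.028 -0.011 0.11 [366. 367.]
0.028 0 0.085 [347. 395.]
0.028 0 0.1 [345. 372.]
0.028 0 0.105 [344. 364.]
0.028 0 0.11 [344. 357.]
0.028 0.011 0.085 [325. 385.]
0.028 0.011 0.1 [323. 362.]
0.028 0.011 0.105 [322. 354.]
0.028 0.011 0.11 [322. 346.]
```

carry_out(series="0 0 0.4 0 0.4;0 0 0 0 0.3;0 0 0 0 0.25;0 0 0 0 0.2;0 0 0 0 0.2")

```text
clock: 8.93
tcp_pos: [0.4644, 0.0309, 0.0705]
orientation: [3.127, 0.307, 0.0]
contact_force: [0.5, -0.8, -0.8]
grip_width: 0.0168
```

carry_out(series="0 0 0 0 0.15;0 0 0 0 0.1;0 0 0 0 0.1;0 0 0 0 0.1", grip_force=20)

```text
clock: 9.43
tcp_pos: [0.4644, 0.0316, 0.0706]
orientation: [-3.126, -0.308, -0.0]
contact_force: [-2.7, 5.5, 4.1]
grip_width: 0.0132
```

```bash
python3 look.py g9
```

```text
clock 9.47 pos [0.4643 0.0316 0.0706] tilt [ 1.e-04  6.e-04 -1.e+00] xang 0.1963 shift cm [-0.04  0.05 -2.94] yaw -0.004 F [-2.7  4.   5.6] M [1.08 0.6  0.02] w 0.0135 q [ 0.13  0.35 -0.38  2.14  0.2   0.69 -1.77]
```

View pics/g9.png

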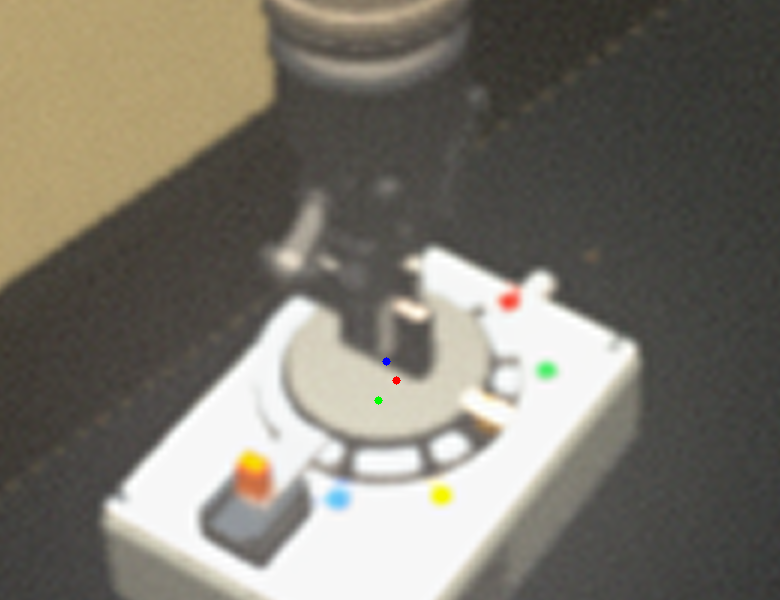

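carry_out(series="0 -0.08 0 0 0.1;0 0 -0.2 0 0.1;0 0 -0.2 0 0.1;0 0 -0.2 0 0.1;0 0 0 0 0.1", grip_force=40)

```text
clock: 10.1
tcp_pos: [0.4642, 0.0317, 0.0763]
orientation: [-3.127, -0.307, -0.0]
contact_force: [2.1, 3.3, -8.3]
grip_width: 0.0132
```

```bash
python3 look.py g10
```

```text
clock 10.15 pos [0.4642 0.0317 0.0763] tilt [ 0.  0. -1.] xang 0.1957 shift cm [-0.03  0.06 -2.37] yaw -0.004 F [ 2.   2.2 -9.3] M [ 0.7  -0.52  0.04] w 0.0132 q [ 0.13  0.34 -0.39  2.13  0.19  0.7  -1.76]
```

carry_out(series="0 -0.03 -0.2 0 0.1;0 0 -0.15 0 0.1;0 0 0 0 0.1")

```text
clock: 10.52
tcp_pos: [0.4642, 0.0317, 0.08]
orientation: [3.126, 0.307, 0.0]
contact_force: [3.7, 2.2, -8.9]
grip_width: 0.0129
```

```bash
python3 look.py g10
```

```text
clock 10.57 pos [0.4641 0.0317 0.0799] tilt [ 1.e-04 -3.e-04 -1.e+00] xang 0.1955 shift cm [-0.03  0.07 -2.01] yaw -0.004 F [ 3.4  1.3 -9.2] M [ 0.16 -0.65  0.01] w 0.0126 q [ 0.13  0.33 -0.39  2.13  0.19  0.71 -1.76]
```

View pics/g10.png

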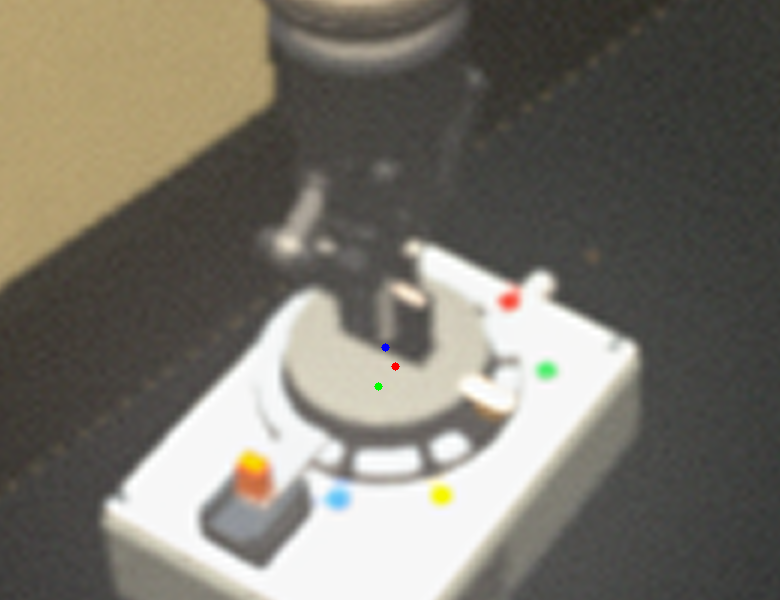

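carry_out(series="0.03 0 0 -0.1 0.1;0 0 0 -0.1 0.1;0 0 0 -0.1 0.1;0 0 0 -0.1 0.1;0 0 0 -0.1 0.1;0 0 0 -0.1 0.1;0 0 0 -0.03 0.1;0 0 0 0 0.1")

```text
clock: 11.58
tcp_pos: [0.4641, 0.032, 0.0798]
orientation: [-2.878, -1.259, 0.001]
contact_force: [1.2, 3.0, -8.6]
grip_width: 0.0129
```

```bash
python3 look.py g11
```

```text
clock 11.62 pos [0.4641 0.0321 0.0798] tilt [-5.e-04 -0.e+00 -1.e+00] xang 0.8245 shift cm [-0.09  0.06 -2.02] yaw 0.624 F [ 0.5  2.7 -8.5] M [ 0.6  -0.38  0.04] w 0.013 q [ 0.24  0.35 -0.52  2.12  0.26  0.73 -1.2 ]
```

View pics/g11.png

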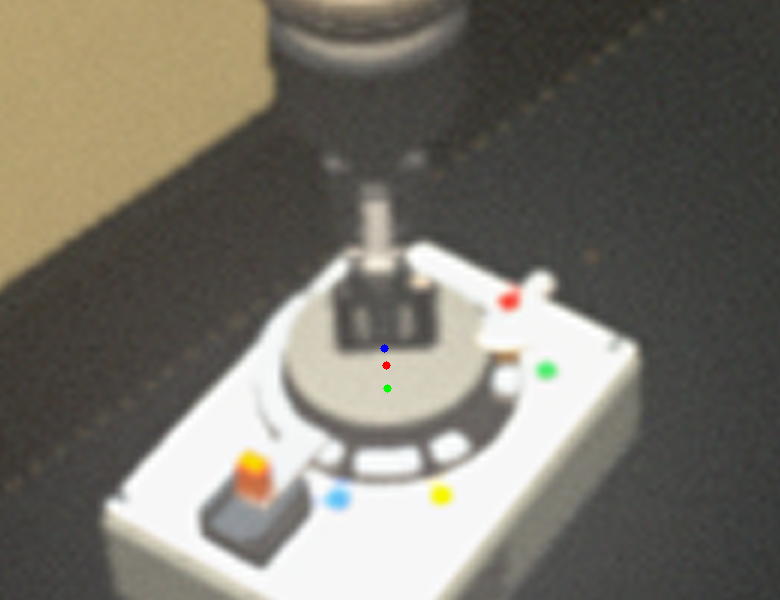

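```bash
python3 - <<'E'
from h import *
p=eyes.grab_frame("scene");c=np.array([.4642,.032]) 
for th in(.4,.5,.64,.75,.85):
    a=.183+th
    print(th,[np.round(proj(p,[*(c-rr*np.array([np.cos(a),np.sin(a)])),z])*6-[1100,1040]) for rr in(.045,.06) for z in(.088,.094)])
cv2.imwrite("pics/g11z.png",cv2.resize(p["color"][205:260,240:300],None,fx=12,fy=11,interpolation=cv2.INTER_CUBIC))
E
```

```text
0.4 [array([486., 363.]), array([486., 354.]), array([521., 368.]), array([521., 359.])]
0.5 [array([488., 355.]), array([487., 346.]), array([523., 357.]), array([523., 348.])]
0.64 [array([488., 344.]), array([488., 335.]), array([523., 342.]), array([523., 333.])]
0.75 [array([486., 335.]), array([486., 326.]), array([521., 331.]), array([521., 322.])]
0.85 [array([484., 328.]), array([484., 318.]), array([518., 321.]), array([518., 311.])]
```

View pics/g11z.png

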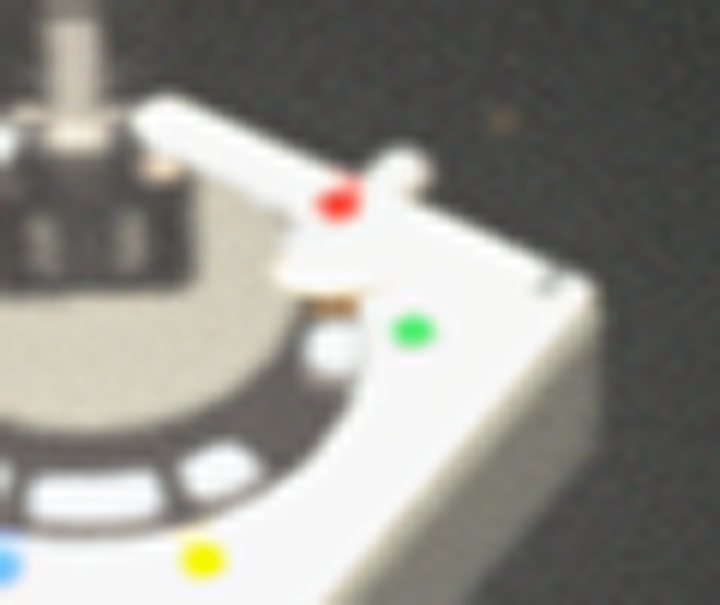

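carry_out(series="0 0 0.1 0 0.1;0 0 0.1 0 0.1;0 0 0 0 0.1")

```text
clock: 12.05
tcp_pos: [0.4642, 0.0321, 0.0778]
orientation: [-2.878, -1.26, 0.001]
contact_force: [1.0, 2.6, -8.4]
grip_width: 0.0134
```

```bash
python3 look.py g12
```

```text
clock 12.1 pos [0.4642 0.0321 0.0778] tilt [-5.e-04 -1.e-04 -1.e+00] xang 0.8257 shift cm [-0.09  0.06 -2.22] yaw 0.626 F [ 0.1  2.6 -8.5] M [ 0.66 -0.16 -0.03] w 0.013 q [ 0.24  0.35 -0.52  2.13  0.26  0.72 -1.2 ]
```

carry_out(series="0 0 0.05 0 0.1;0 0 0.03 0 0.1;0 0 0 0 0.1")

```text
clock: 12.48
tcp_pos: [0.4641, 0.0321, 0.077]
orientation: [-2.878, -1.26, 0.001]
contact_force: [-0.1, 3.5, -8.7]
grip_width: 0.0129
```

carry_out(series="0 0 0.05 0 0.1;0 0 0.05 0 0.1;0 0 0 0 0.1")

```text
clock: 12.85
tcp_pos: [0.4642, 0.0321, 0.076]
orientation: [-2.877, -1.261, 0.001]
contact_force: [-0.5, 2.8, -9.9]
grip_width: 0.013
```

carry_out(series="0 0 0.05 0 0.1;0 0 0.05 0 0.1;0 0 0 0 0.1")

```text
clock: 13.22
tcp_pos: [0.4642, 0.0321, 0.075]
orientation: [-2.877, -1.261, 0.0]
contact_force: [-1.6, 2.9, -7.6]
grip_width: 0.0129
```

```bash
python3 look.py g13
```

```text
clock 13.28 pos [0.4642 0.0321 0.075 ] tilt [-4.e-04 -0.e+00 -1.e+00] xang 0.8258 shift cm [-0.09  0.06 -2.5 ] yaw 0.626 F [-1.6  3.2 -7.8] M [0.75 0.31 0.01] w 0.0133 q [ 0.24  0.36 -0.52  2.13  0.27  0.72 -1.2 ]
```

View pics/g13.png

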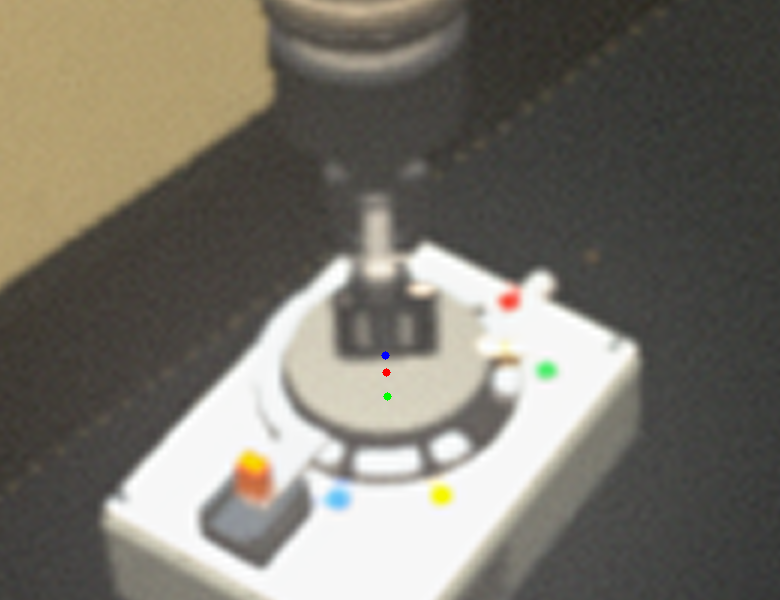

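carry_out(series="0 0 0.05 0 0.1;0 0 0.05 0 0.1;0 0 0 0 0.1")

```text
clock: 13.65
tcp_pos: [0.4643, 0.032, 0.074]
orientation: [-2.878, -1.261, 0.0]
contact_force: [-2.3, 2.6, -7.8]
grip_width: 0.0131
```

carry_out(series="0 0 0.05 0 0.1;0 0 0.05 0 0.1;0 0 0 0 0.1")

```text
clock: 14.02
tcp_pos: [0.4643, 0.0321, 0.073]
orientation: [-2.878, -1.26, 0.0]
contact_force: [-2.3, 3.6, -8.1]
grip_width: 0.0134
```

carry_out(series="0 0 0.05 0 0.1;0 0 0.05 0 0.1;0 0 0 0 0.1")

```text
clock: 14.4
tcp_pos: [0.4643, 0.0321, 0.072]
orientation: [-2.877, -1.261, 0.0]
contact_force: [-3.1, 3.2, -7.7]
grip_width: 0.013
```

```bash
python3 look.py g14
```

```text
clock 14.45 pos [0.4642 0.0321 0.072 ] tilt [-3.e-04 -0.e+00 -1.e+00] xang 0.8258 shift cm [-0.09  0.05 -2.8 ] yaw 0.626 F [-3.1  4.1 -7.1] M [ 0.81  0.76 -0.01] w 0.013 q [ 0.24  0.36 -0.52  2.13  0.27  0.71 -1.21]
```

View pics/g14.png

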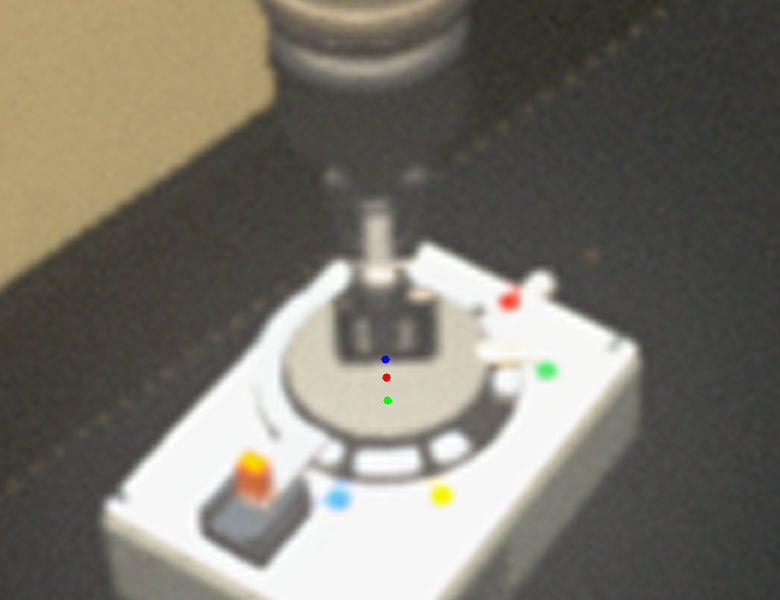

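carry_out(series="0 0 0.05 0 0.1;0 0 0.05 0 0.1;0 0 0 0 0.1")

```text
clock: 14.82
tcp_pos: [0.4643, 0.032, 0.0711]
orientation: [-2.878, -1.261, 0.0]
contact_force: [-3.5, 3.6, -6.6]
grip_width: 0.0129
```

carry_out(series="0 0 0.04 0 0.1;0 0 0 0 0.1")

```text
clock: 15.08
tcp_pos: [0.4643, 0.0321, 0.0708]
orientation: [2.878, 1.261, -0.0]
contact_force: [-3.3, 2.9, -5.5]
grip_width: 0.0131
```

carry_out(series="0 0 0.05 0 0.1;0 0 0 0 0.1")

```text
clock: 15.32
tcp_pos: [0.4644, 0.032, 0.0707]
orientation: [2.877, 1.26, -0.0]
contact_force: [-5.6, 2.9, 0.5]
grip_width: 0.0131
```

carry_out(series="0 0 0.03 0 0.1;0 0 0 0 0.1")

```text
clock: 15.58
tcp_pos: [0.4644, 0.0321, 0.0707]
orientation: [2.877, 1.26, -0.0]
contact_force: [-7.2, 3.1, 4.0]
grip_width: 0.0133
```

carry_out(series="0 0 0 0 0.2;0 0 0 0 0.3;0 0 0 0 0.4;0 0 0 0 0.5;0 0 -1 0 0.5;0 0 -2 0 0.5;0 0 -3 0 0.5;0 0 -3 0 0.5", grip_force=20)

```text
clock: 16.58
tcp_pos: [0.4644, 0.0322, 0.1614]
orientation: [2.877, 1.261, 0.001]
contact_force: [0.7, -0.3, -0.3]
grip_width: 0.0427
```

```bash
sed -i 's/"--"//' look.py; python3 look.py g15; python3 - <<'E'
from h import *
p=eyes.grab_frame("scene")
for q in("lock_tab","pointer","knob_grip"):
  m=spotter.mark_of(p,q)[:1]; print(q,[(a["uv"],a["confidence"],[np.round(atz(p,a["uv"],z),4) for z in(.085,.09,.1)]) for a in m])
E
```

```text
clock 16.62 pos [0.4668 0.0328 0.165 ] tilt [ 6.1e-03  4.0e-04 -1.0e+00] xang 0.8262 shift cm [-0.35 -0.12  6.5 ] yaw 0.626 F [ 1.8 -0.1  2.8] M [ 0.08 -0.11  0.01] w 0.0428 q [ 0.3   0.22 -0.57  2.05  0.15  0.91 -1.09]
lock_tab []
pointer [([271.6, 232.0], 0.84, [array([ 0.4193, -0.0119,  0.085 ]), array([ 0.4164, -0.0088,  0.09  ]), array([ 0.4105, -0.0025,  0.1   ])])]
knob_grip [([248.7, 227.1], 0.92, [array([0.4738, 0.0166, 0.085 ]), array([0.4706, 0.0196, 0.09  ]), array([0.464 , 0.0255, 0.1   ])])]
```

View pics/g15.png

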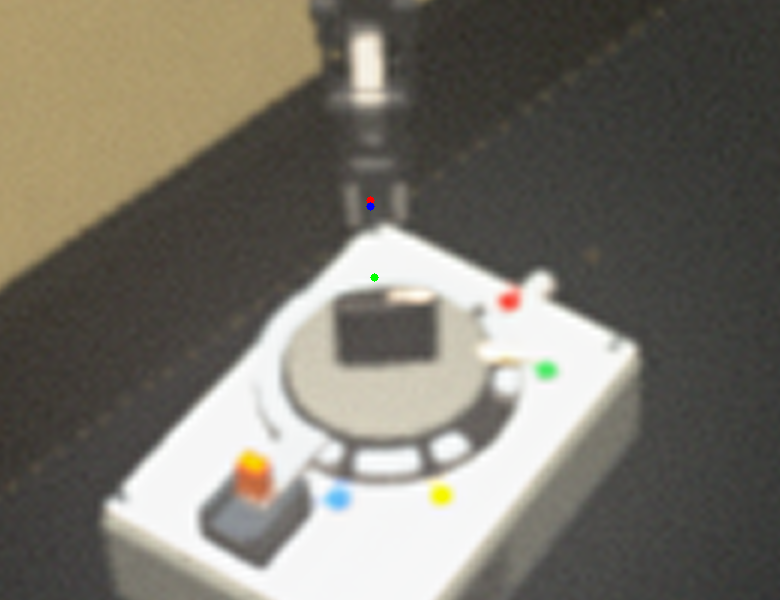

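```bash
python3 - <<'E'
from h import *
import pickle
ps=pickle.load(open("p0.pkl","rb"))
cs=[]
for p in ps:
    hsv=cv2.cvtColor(p["color"],cv2.COLOR_BGR2HSV)
    m=cv2.inRange(hsv,(5,110,90),(32,255,255));c=proj(p,[.452,.118,.09])
    yy,xx=np.mgrid[:420,:560];m[np.hypot(xx-c[0],yy-c[1])>10]=0
    ys,xs=np.nonzero(m);print(len(xs),xs.mean(),ys.mean(),xs.min(),xs.max(),ys.min(),ys.max());cs.append((xs.mean(),ys.mean()))
X,e=tri(ps,cs);print(X,e)
psi=.183;R=np.array([[np.cos(psi),np.sin(psi)],[-np.sin(psi),np.cos(psi)]])
for Y in(X,[.4599,.1149,.0847]): print(R@(np.array(Y[:2])-[.4642,.0315]))
for y in(.08,.085,.09,.095,.1):
    w=np.array([.4642,.0315])+R.T@[0,y]
    print(y,np.round(w,4),[np.round(proj(p,[*w,z]),1) for p in ps for z in(.085,.095)])
im=cv2.resize(ps[0]["color"][225:285,195:265],None,fx=10,fy=10,interpolation=cv2.INTER_CUBIC)
for y in(.085,.095,.105):
    w=np.array([.4642,.0315])+R.T@[0,y]
    for z,c in((.07,(255,0,0)),(.085,(0,255,0)),(.095,(255,0,255))): cv2.circle(im,tuple(((proj(ps[0],[*w,z])-[195,225])*10+5).astype(int)),3,c,-1)
im2=cv2.resize(ps[1]["color"][165:225,205:275],None,fx=10,fy=10,interpolation=cv2.INTER_CUBIC)
for y in(.085,.095,.105):
    w=np.array([.4642,.0315])+R.T@[0,y]
    for z,c in((.07,(255,0,0)),(.085,(0,255,0)),(.095,(255,0,255))): cv2.circle(im2,tuple(((proj(ps[1],[*w,z])-[205,165])*10+5).astype(int)),3,c,-1)
cv2.imwrite("pics/tab.png",cv2.resize(np.hstack([im,im2]),(800,343)))
E
```

```text
33 225.0 252.0 223 227 249 255
31 225.09677419354838 190.19354838709677 223 227 187 193
[0.44860135 0.12287799 0.10252216] 0.001743905247661012
[0.0012908  0.09269083]
[0.01094896 0.08278992]
0.08 [0.4496 0.1102] [array([228.4, 253. ]), array([228.1, 250.5]), array([231.6, 191.8]), array([231.1, 191.1])]
0.085 [0.4487 0.1151] [array([227.2, 254.4]), array([226.9, 251.9]), array([229.6, 192.1]), array([229.1, 191.4])]
0.09 [0.4478 0.12  ] [array([226. , 255.8]), array([225.6, 253.2]), array([227.7, 192.4]), array([227.1, 191.7])]
0.095 [0.4469 0.1249] [array([224.7, 257.1]), array([224.4, 254.6]), array([225.7, 192.8]), array([225.1, 192. ])]
0.1 [0.446  0.1298] [array([223.5, 258.5]), array([223.1, 256. ]), array([223.7, 193.1]), array([223.1, 192.3])]
```

View pics/tab.png

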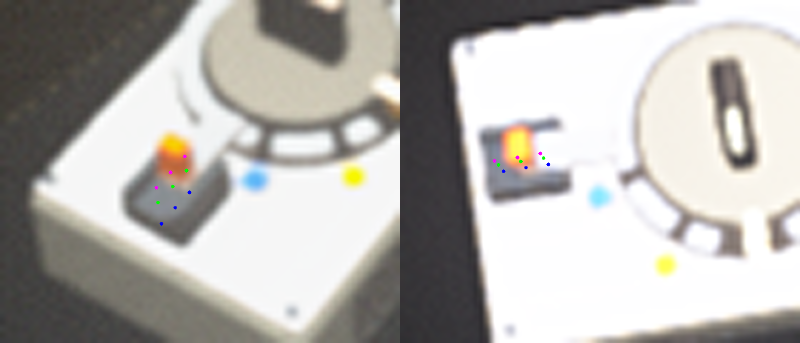

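```bash
python3 - <<'E'
from h import *
psi=.183;R=np.array([[np.cos(psi),np.sin(psi)],[-np.sin(psi),np.cos(psi)]])
w=np.array([.4642,.0315])+R.T@[0.001,.128];print(w)
go([*w,.165],1.754)
E
```

```text
[0.44188982 0.15754466]
clock 16.82 pos [0.4642 0.0319 0.1598] tilt [ 0.e+00 -3.e-04 -1.e+00] xang 0.8256 shift cm [  7.73 -10.16  -0.52] yaw -0.928 F [-0.6  0.5 -0.1] M [-0.02 -0.    0.01] w 0.0427 q [ 0.3   0.23 -0.57  2.05  0.16  0.9  -1.1 ]
```

carry_out(series="1.9 -2.5 0 0 0.3;1.9 -2.5 0 0 0.1;1.9 -2.5 0 0 0;2.0 -2.6 0 0 0;0 0 0 -0.16 0;0 0 0 -0.16 0;0 0 0 -0.16 0;0 0 0 -0.16 0")

```text
clock: 17.82
tcp_pos: [0.4415, 0.1569, 0.1588]
orientation: [-2.328, -2.108, 0.003]
contact_force: [-0.5, 0.8, -0.1]
grip_width: -0.0002
```

carry_out(series="0 0 0 -0.16 0;0 0 0 -0.13 0;0 0 0 0 0")

```text
clock: 18.2
tcp_pos: [0.4417, 0.1569, 0.159]
orientation: [-2.007, -2.415, 0.002]
contact_force: [0.0, 0.1, 0.9]
grip_width: 0.0001
```

```bash
cat > look2.py <<'E'
from h import *
import sys
p=eyes.grab_frame("scene")
s,q,R=st()
im=cv2.resize(p["color"],None,fx=6,fy=6,interpolation=cv2.INTER_CUBIC)
u=(proj(p,q-R@np.array([0,0,.025]))*6+3).astype(int);cv2.circle(im,tuple(u),4,(0,0,255),-1)
cv2.imwrite(f"pics/{sys.argv[1]}.png",im[1140:1740,940:1720])
go([.4419,.1575,.071],1.754)
psi=.183;D=np.array([[np.cos(psi),np.sin(psi)],[-np.sin(psi),np.cos(psi)]]);print("drive xy",np.round(D@(q[:2]-[.4642,.0315]),4))
E
python3 look2.py h1
```

```text
clock 18.25 pos [0.4418 0.1569 0.1591] tilt [-1.6e-03 -1.0e-04 -1.0e+00] xang 1.7531 shift cm [0.06 0.03 8.81] yaw -0.001 F [ 0.2 -0.3  0.6] M [ 0.04 -0.   -0.04] w 0.0001 q [ 0.23  0.28 -0.8   2.03  0.25  0.93 -0.53]
drive xy [0.0008 0.1274]
```

View pics/h1.png

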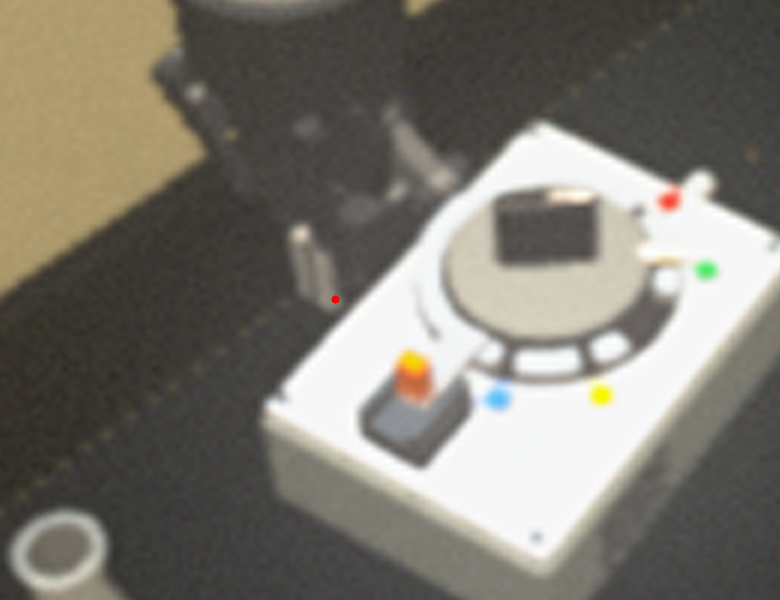

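carry_out(series="0 0 2 0 0;0 0 2 0 0;0 0 2 0 0;0 0 1.2 0 0;0 0 0 0 0")

```text
clock: 18.88
tcp_pos: [0.4417, 0.157, 0.0872]
orientation: [-2.007, -2.416, 0.002]
contact_force: [0.5, 0.7, -0.7]
grip_width: 0.0002
```

```bash
python3 look2.py h2
```

```text
clock 18.93 pos [0.4423 0.1573 0.0879] tilt [-5.e-04 -0.e+00 -1.e+00] xang 1.7553 shift cm [ 0.03 -0.03  1.69] yaw 0.001 F [0.4 0.8 0.7] M [-0.05  0.03 -0.02] w -0.0002 q [ 0.15  0.39 -0.75  2.1   0.37  0.79 -0.64]
drive xy [0.0013 0.1277]
```

View pics/h2.png

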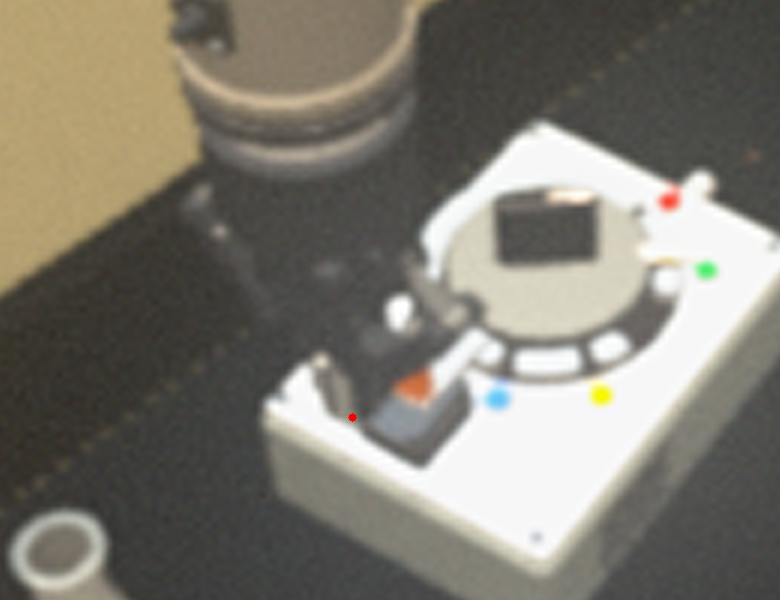

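carry_out(series="0 0 0.8 0 0;0 0 0.8 0 0;0 0 0 0 0")

```text
clock: 19.3
tcp_pos: [0.4419, 0.1569, 0.0713]
orientation: [-2.006, -2.417, 0.002]
contact_force: [-0.4, 0.1, -0.4]
grip_width: 0.0003
```

```bash
python3 look2.py h3
```

```text
clock 19.35 pos [0.4421 0.1571 0.0717] tilt [-6.e-04 -2.e-04 -1.e+00] xang 1.7558 shift cm [ 0.05 -0.02  0.07] yaw 0.002 F [-0.2  0.   0.7] M [-0.02 -0.    0.04] w -0.0004 q [ 0.14  0.42 -0.73  2.11  0.4   0.75 -0.67]
drive xy [0.0012 0.1275]
```

View pics/h3.png

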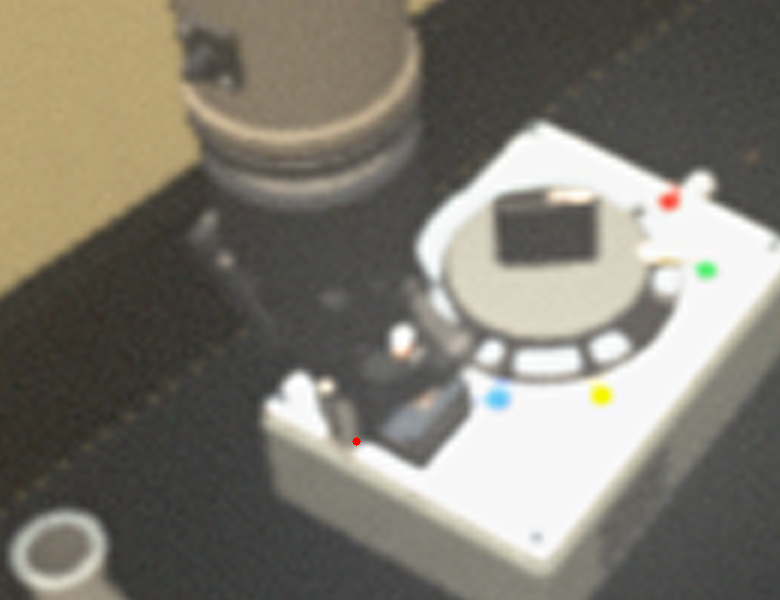

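carry_out(series="-0.5 0 0 0 0;-0.5 0 0 0 0;-0.3 0 0 0 0;0 0 0 0 0")

```text
clock: 19.85
tcp_pos: [0.4449, 0.1439, 0.072]
orientation: [2.008, 2.416, -0.0]
contact_force: [0.1, -0.1, -0.2]
grip_width: -0.0002
```

carry_out(series="-0.3 0 0 0 0;-0.3 0 0 0 0;-0.3 0 0 0 0;0 0 0 0 0")

```text
clock: 20.35
tcp_pos: [0.4465, 0.1353, 0.0719]
orientation: [2.007, 2.417, -0.0]
contact_force: [-0.6, 0.4, 0.6]
grip_width: 0.0
```

```bash
python3 look2.py h4
```

```text
clock 20.4 pos [0.4465 0.1353 0.0719] tilt [ 0.e+00 -2.e-04 -1.e+00] xang 1.7556 shift cm [ 2.26 -0.04  0.09] yaw 0.002 F [0.5 0.  0.2] M [0.07 0.05 0.  ] w 0.0 q [ 0.18  0.41 -0.73  2.12  0.4   0.75 -0.62]
drive xy [0.0015 0.1053]
```

View pics/h4.png

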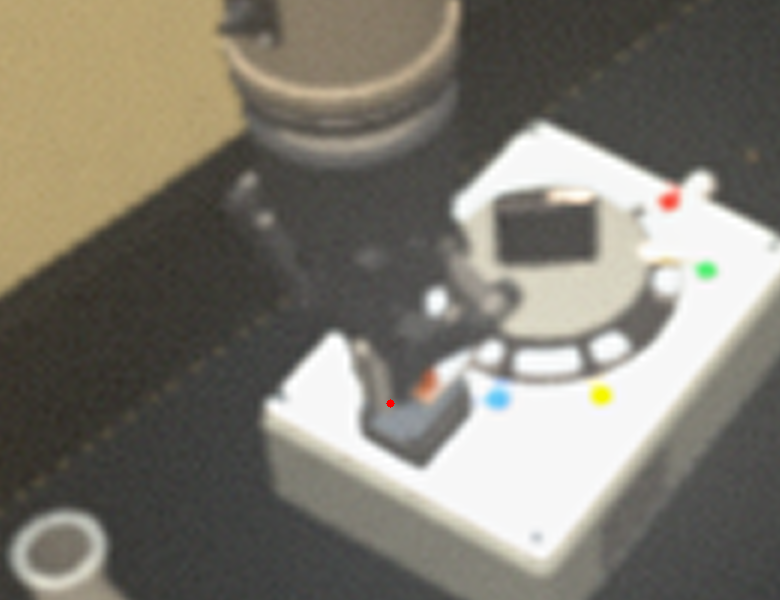

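carry_out(series="-0.3 0 0 0 0;-0.3 0 0 0 0;0 0 0 0 0")

```text
clock: 20.78
tcp_pos: [0.4477, 0.1292, 0.0719]
orientation: [2.007, 2.416, -0.0]
contact_force: [1.0, -0.2, -0.2]
grip_width: -0.0001
```

carry_out(series="-0.3 0 0 0 0;-0.3 0 0 0 0;0 0 0 0 0")

```text
clock: 21.15
tcp_pos: [0.4487, 0.1232, 0.0719]
orientation: [2.007, 2.416, -0.001]
contact_force: [-0.0, -0.2, -0.4]
grip_width: -0.0003
```

```bash
python3 look2.py h5
```

```text
clock 21.2 pos [0.4487 0.1232 0.0719] tilt [-1.e-04 -6.e-04 -1.e+00] xang 1.7553 shift cm [ 3.5  -0.04  0.08] yaw 0.001 F [ 0.5 -0.7 -0.5] M [-0.04 -0.02  0.05] w -0.0001 q [ 0.21  0.41 -0.72  2.12  0.4   0.75 -0.59]
drive xy [0.0014 0.093 ]
```

View pics/h5.png

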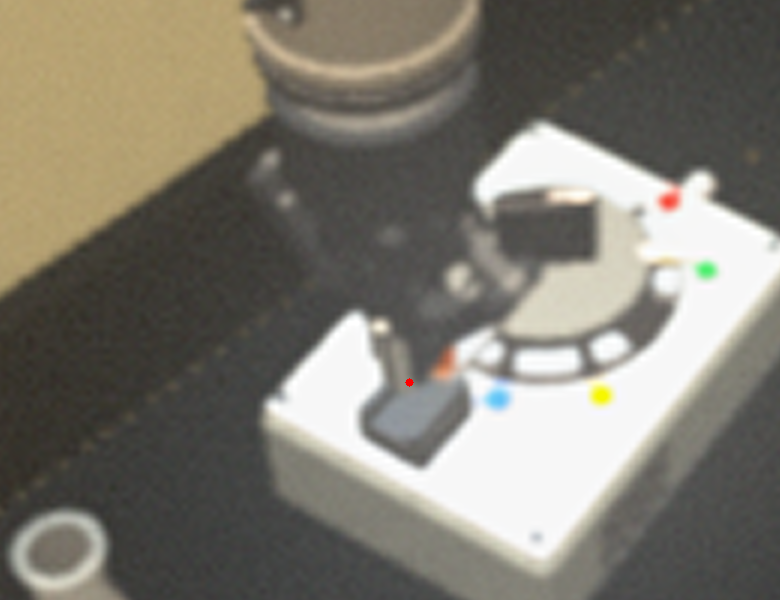

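carry_out(series="-0.2 0 0 0 0;0 0 0 0 0")

```text
clock: 21.45
tcp_pos: [0.449, 0.1217, 0.0719]
orientation: [-2.007, -2.417, 0.0]
contact_force: [-0.0, 1.0, 0.7]
grip_width: 0.0001
```

carry_out(series="-0.2 0 0 0 0;0 0 0 0 0")

```text
clock: 21.7
tcp_pos: [0.449, 0.1216, 0.072]
orientation: [-2.004, -2.417, -0.003]
contact_force: [-2.5, 6.1, -0.3]
grip_width: -0.0001
```

carry_out(series="-0.15 0 0 0 0;0 0 0 0 0")

```text
clock: 21.95
tcp_pos: [0.449, 0.1216, 0.0721]
orientation: [-2.002, -2.418, -0.005]
contact_force: [-2.2, 9.2, -0.2]
grip_width: -0.0
```

carry_out(series="0.5 0 0 0 0;1 0 0 0 0;1 0 0 0 0;0 0 -2 0 0;0 0 -3 0 0;0 0 -4 0 0;0 0 -4 0 0;0 0 0 0 0")

```text
clock: 22.95
tcp_pos: [0.447, 0.1442, 0.2048]
orientation: [2.004, 2.414, 0.007]
contact_force: [-0.5, -0.1, -0.3]
grip_width: -0.0001
```

```bash
python3 look2.py h6
```

```text
clock 23.0 pos [0.4458 0.1434 0.203 ] tilt [ 3.e-03 -1.e-04 -1.e+00] xang 1.7557 shift cm [ 1.47 -0.17 13.2 ] yaw 0.002 F [-0.6  0.  -0. ] M [0.01 0.01 0.  ] w -0.0002 q [ 0.3   0.22 -0.83  1.99  0.19  1.01 -0.44]
drive xy [0.0023 0.1134]
```

View pics/h6.png

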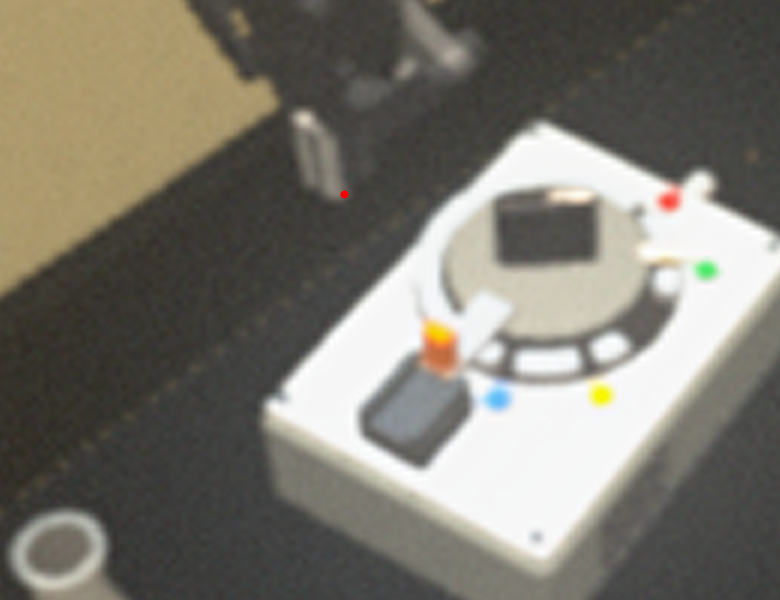

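```bash
python3 - <<'E'
from h import *
import pickle
p0=pickle.load(open("p0.pkl","rb"))[0];p=eyes.grab_frame("scene")
def cen(p,c):
    hsv=cv2.cvtColor(p["color"],cv2.COLOR_BGR2HSV);m=cv2.inRange(hsv,(3,110,90),(32,255,255))
    yy,xx=np.mgrid[:420,:560];m[np.hypot(xx-c[0],yy-c[1])>11]=0
    w=m>0;return np.array([xx[w].mean(),yy[w].mean()]),w.sum()
a,n=cen(p0,(225,252));b,m=cen(p,(230,248));print(a,n,b,m,b-a)
for z in(.098,.1025):
  A=atz(p0,a,z);B=atz(p,b,z);print(z,np.linalg.norm(B-A),A,B)
# best shift by template matching (tab patch), subpixel
g0=p0["color"][242:262,217:233];res=cv2.matchTemplate(p["color"][225:270,205:250],g0,cv2.TM_CCOEFF_NORMED);print(cv2.minMaxLoc(res),"expected unshifted (12,17)")
d=np.array([np.sin(.183),-np.cos(.183),0])
X=np.array([.448,.123,.1]);print("20mm ->",proj(p,X+.02*d)-proj(p,X))
for q in("pointer","selector","tag_green","lock_tab"):
  print(q,[(np.round(x["uv"],1),round(x["confidence"],2)) for x in spotter.mark_of(p,q)[:1]])
t=eyes.grab_frame("top");cv2.imwrite("pics/t7.png",cv2.resize(t["color"][120:260,180:340],None,fx=4.5,fy=4.5,interpolation=cv2.INTER_CUBIC))
E
```

```text
[225. 252.] 33 [229.23529412 247.29411765] 34 [ 4.23529412 -4.70588235]
0.098 0.017204654934580982 [0.44982102 0.11994467 0.098     ] [0.45306218 0.10304807 0.098     ]
0.1025 0.017108941901183793 [0.44696616 0.12209173 0.1025    ] [0.45018929 0.10528914 0.1025    ]
(-0.6487154364585876, 0.8520022630691528, (12, 0), (16, 13)) expected unshifted (12,17)
20mm -> [ 4.98290594 -5.46670993]
pointer [(array([272.2, 230.5]), 0.95)]
selector [(array([250.2, 239.2]), 0.8)]
tag_green []
lock_tab [(array([226.7, 247.5]), 0.62)]
```

View pics/t7.png

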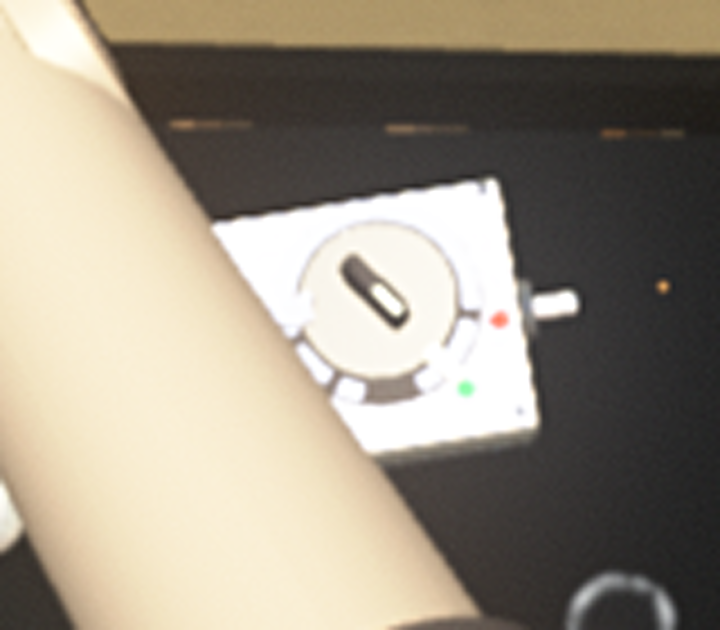

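carry_out(series="-3 0 0 0 0;-5 0 0 0 0;-5 0 0 0 0;-5 0 0 0 0;-5 0 0 0 0;-5 0 0 0 0;-4 0 0 0 0;0 0 0 0 0")

```text
clock: 24.3
tcp_pos: [0.5034, -0.1754, 0.2007]
orientation: [-2.013, -2.41, 0.001]
contact_force: [-0.3, 0.8, -0.4]
grip_width: 0.0
```

```bash
python3 - <<'E'
from h import *
import pickle
P0=pickle.load(open("p0.pkl","rb"))
p=eyes.grab_frame("scene");t=eyes.grab_frame("top")
pickle.dump([{k:q[k] for k in("color","intrinsics","R","t")} for q in(p,t)],open("p1.pkl","wb"))
im=t["color"][155:225,205:305];im0=P0[1]["color"][155:225,205:305]
cv2.imwrite("pics/t8.png",np.vstack([cv2.resize(x,None,fx=4.2,fy=4.2,interpolation=cv2.INTER_CUBIC) for x in(im0,im)]))
def cen(p,c,rad=10):
    f=p["color"].astype(float);w=np.clip(f[:,:,2]-f[:,:,0]-60,0,None)
    yy,xx=np.mgrid[:420,:560];w[np.hypot(xx-c[0],yy-c[1])>rad]=0
    return np.array([(xx*w).sum(),(yy*w).sum()])/w.sum(),w.sum()
for a,b,c0,c1 in((P0[0],p,(225,252),(229,247)),(P0[1],t,(225,190),(233,189))):
    A,n=cen(a,c0);B,m=cen(b,c1);print(A,n,B,m,[np.linalg.norm(atz(b,B,z)-atz(a,A,z)) for z in(.098,.103)])
go([.4419,.1575,.2],1.754)
E
```

```text
[225.00362757 251.34401451] 3308.0 [229.29688944 246.6473668 ] 3247.0 [np.float64(0.01729677360024953), np.float64(0.01718985636860743)]
[225.14991304 190.25947826] 2875.0 [232.00654854 189.39329738] 2596.0 [np.float64(0.017032037481948144), np.float64(0.016955759132175896)]
clock 24.4 pos [ 0.5036 -0.1711  0.2012] tilt [-0.0012  0.0012 -1.    ] xang 1.7555 shift cm [ 3.343e+01 -2.000e-02  1.600e-01] yaw 0.002 F [-0.3  1.3 -0.4] M [ 0.06 -0.03 -0.  ] w 0.0002 q [ 0.73  0.31 -0.63  1.86  0.21  1.04  0.21]
```

View pics/t8.png

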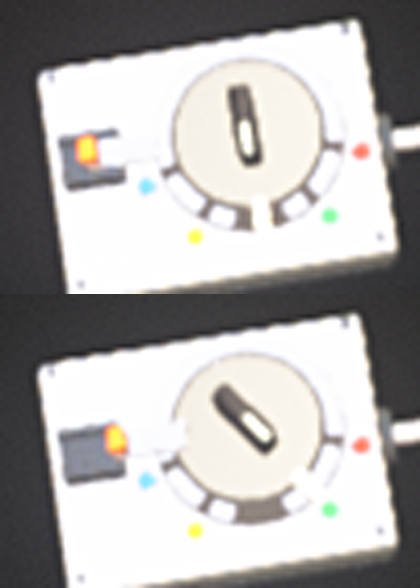

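carry_out(series="4 0 0 0 0;5 0 0 0 0;5 0 0 0 0;5 0 0 0 0;5 0 0 0 0;5 0 0 0 0;3 0 0 0 0;0 0 0 0 0")

```text
clock: 25.4
tcp_pos: [0.4433, 0.1468, 0.2021]
orientation: [-1.997, -2.425, -0.001]
contact_force: [0.4, -0.6, -0.1]
grip_width: -0.0
```

```bash
python3 look2.py h7
```

```text
clock 25.45 pos [0.4439 0.1447 0.2019] tilt [-1.e-04 -2.e-04 -1.e+00] xang 1.7607 shift cm [ 1.29  0.05 13.09] yaw 0.007 F [-0.4 -0.2 -0. ] M [-0.02 -0.01  0.01] w -0.0001 q [ 0.29  0.22 -0.83  1.99  0.19  1.01 -0.44]
drive xy [0.0006 0.115 ]
```

carry_out(series="0 0 4 0 0;0 0 4 0 0;0 0 3 0 0;0 0 2 0 0;-0.5 0 0 0 0;-0.6 0 0 0 0;-0.6 0 0 0 0;0 0 0 0 0")

```text
clock: 26.45
tcp_pos: [0.4488, 0.1254, 0.0725]
orientation: [2.008, 2.415, 0.001]
contact_force: [-0.3, 0.5, -0.1]
grip_width: -0.0001
```

carry_out(series="-0.3 0 0 0 0;-0.2 0 0 0 0;0 0 0 0 0")

```text
clock: 26.82
tcp_pos: [0.4491, 0.1217, 0.072]
orientation: [-2.006, -2.417, -0.001]
contact_force: [-0.8, 1.3, 0.8]
grip_width: 0.0001
```

```bash
python3 look2.py h8
```

```text
clock 26.88 pos [0.4491 0.1217 0.072 ] tilt [ 3.e-04  5.e-04 -1.e+00] xang 1.7563 shift cm [ 3.65 -0.05  0.1 ] yaw 0.002 F [-0.1  1.8  1.1] M [0.36 0.12 0.07] w -0.0005 q [ 0.22  0.41 -0.73  2.12  0.4   0.75 -0.59]
drive xy [0.0016 0.0915]
```

View pics/h8.png

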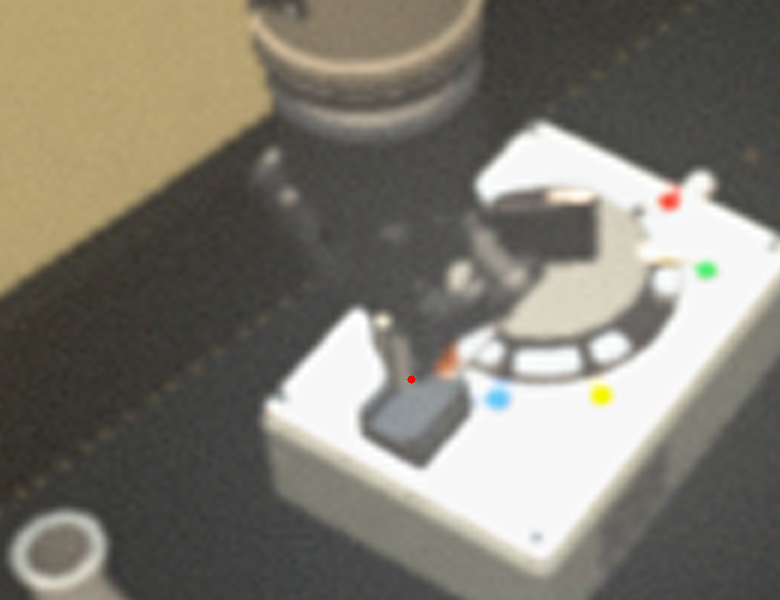

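carry_out(series="-0.2 0 0 0 0;-0.2 0 0 0 0;0 0 0 0 0")

```text
clock: 27.25
tcp_pos: [0.4493, 0.1217, 0.0723]
orientation: [-2.001, -2.418, -0.007]
contact_force: [-3.5, 12.2, 1.5]
grip_width: -0.0001
```

carry_out(series="-0.2 0 0 0 0;-0.1 0 0 0 0;0 0 0 0 0")

```text
clock: 27.62
tcp_pos: [0.4493, 0.1216, 0.0724]
orientation: [-1.997, -2.418, -0.012]
contact_force: [-6.2, 18.7, -0.6]
grip_width: 0.0001
```

carry_out(series="0.5 0 0 0 0;0.7 0 0 0 0;0 0 -0.5 0 0;-0.5 0 0 0 0;0 0 0 0 0")

```text
clock: 28.25
tcp_pos: [0.4495, 0.1217, 0.0773]
orientation: [-2.007, -2.417, -0.003]
contact_force: [-1.0, 3.9, 1.9]
grip_width: 0.0002
```

carry_out(series="-0.3 0 0 0 0;-0.2 0 0 0 0;0 0 0 0 0")

```text
clock: 28.62
tcp_pos: [0.4497, 0.1214, 0.0776]
orientation: [-2.001, -2.417, -0.01]
contact_force: [-4.0, 15.3, 1.9]
grip_width: -0.0003
```

```bash
python3 look2.py h9
```

```text
clock 28.68 pos [0.4496 0.1214 0.0775] tilt [ 0.0011  0.007  -1.    ] xang 1.7588 shift cm [ 3.68 -0.09  0.68] yaw 0.005 F [-5.7 15.   1.7] M [ 3.34  1.   -0.05] w -0.0 q [ 0.23  0.4  -0.74  2.12  0.39  0.76 -0.57]
drive xy [0.0021 0.0911]
```

View pics/h9.png

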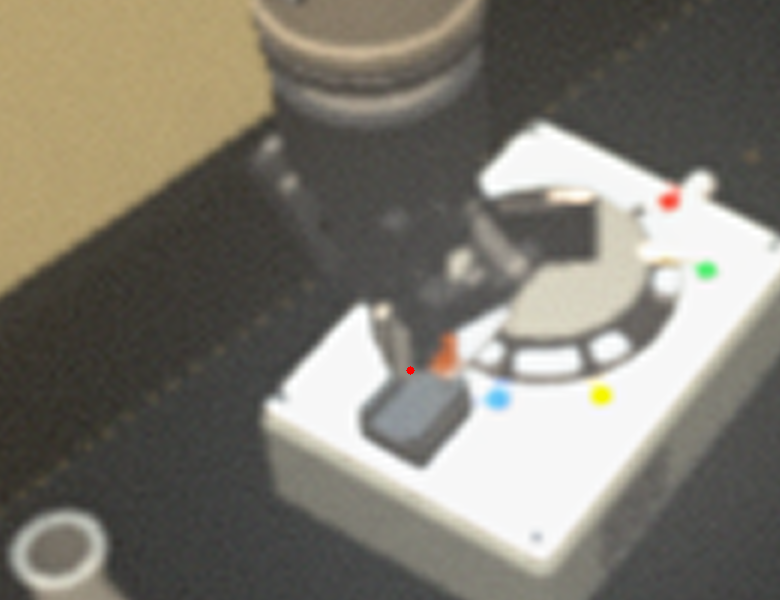

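carry_out(series="0.7 0 0 0 0;1 0 0 0 0;1 0 0 0 0;0 0 -2 0 0;0 0 -4 0 0;0 0 -5 0 0;0 0 -3 0 0;0 0 0 0 0")

```text
clock: 29.68
tcp_pos: [0.4465, 0.1435, 0.2191]
orientation: [2.005, 2.414, 0.005]
contact_force: [0.3, -0.9, -0.9]
grip_width: -0.0002
```

```bash
python3 look2.py h10; python3 - <<'E'
from h import *
import pickle
P0=pickle.load(open("p0.pkl","rb"));P1=pickle.load(open("p1.pkl","rb"))
p=eyes.grab_frame("scene")
def cen(p,c,rad=10):
    f=p["color"].astype(float);w=np.clip(f[:,:,2]-f[:,:,0]-60,0,None)
    yy,xx=np.mgrid[:420,:560];w[np.hypot(xx-c[0],yy-c[1])>rad]=0
    return np.array([(xx*w).sum(),(yy*w).sum()])/w.sum()
print(cen(P0[0],(225,252)),cen(P1[0],(229,247)),cen(p,(229,247)))
c=np.array([.4642,.0315])
im=cv2.resize(p["color"],None,fx=10,fy=10,interpolation=cv2.INTER_CUBIC)
for rad,z,col in((.044,.085,(0,0,255)),(.044,.092,(255,0,0))):
    pts=np.array([(proj(p,[*(c+rad*np.array([np.cos(a),np.sin(a)])),z])+.5)*10 for a in np.linspace(0,6.28,120)]).astype(int);cv2.polylines(im,[pts],True,col,1)
cv2.imwrite("pics/h10z.png",im[2100:2650,2130:2850])
im=cv2.resize(P0[0]["color"],None,fx=10,fy=10,interpolation=cv2.INTER_CUBIC);
for rad,z,col in((.044,.085,(0,0,255)),(.044,.092,(255,0,0))):
    pts=np.array([(proj(p,[*(c+rad*np.array([np.cos(a),np.sin(a)])),z])+.5)*10 for a in np.linspace(0,6.28,120)]).astype(int);cv2.polylines(im,[pts],True,col,1)
cv2.imwrite("pics/h0z.png",im[2100:2650,2130:2850])
E
```

```text
clock 29.73 pos [0.4455 0.1429 0.2175] tilt [ 2.e-03 -5.e-04 -1.e+00] xang 1.7552 shift cm [ 1.52 -0.12 14.65] yaw 0.001 F [ 0.1 -0.3 -1.2] M [ 0.01  0.02 -0.02] w 0.0002 q [ 0.32  0.2  -0.85  1.97  0.18  1.04 -0.42]
drive xy [0.0019 0.1129]
[225.00362757 251.34401451] [229.29688944 246.6473668 ] [229.30054645 246.6627201 ]
```

View pics/h10z.png

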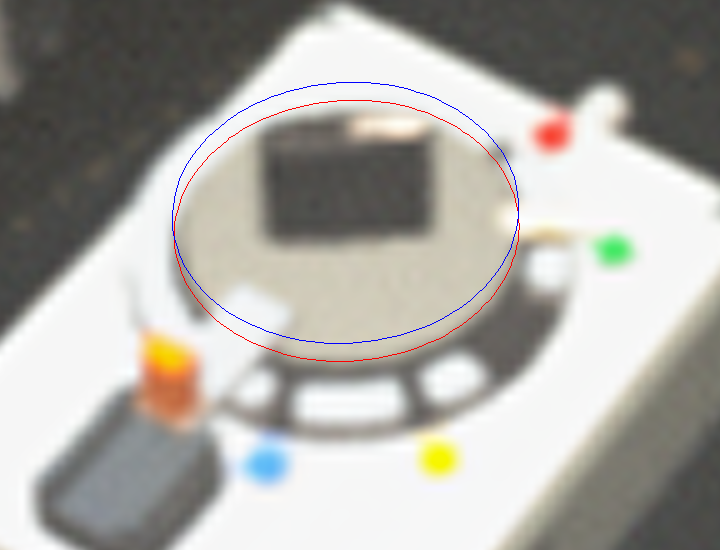

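View pics/h0z.png

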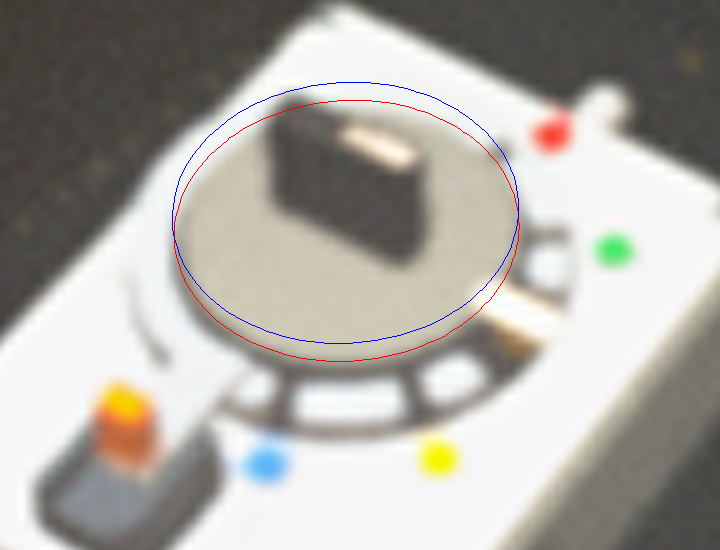

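```bash
python3 -c "
from h import *
print(r.hand_in()); print(r.get_obs()['clock'])"
```

```text
the job is handed in; nothing more can be done
None
the job is handed in; nothing more can be done
```

The knob is set to green and home, and the orange slide is pushed in until it stopped hard. I handed the job in at about 30 s, with the arm raised clear of everything.

**What I did:** I pulled the knob up about 9 mm and turned it 0.64 rad to the green dot. I then lowered it gently. The notch lay right at the dot, so no searching was needed. I let go, pushed the slide in with closed fingertips from its outer side, and backed away.

**Checks that agreed:**
- **Knob home:** the tool height at the bottom was 0.0707 m, against 0.0706 m when I first gripped it home. The flange outline in the last picture matches the starting picture.
- **Knob angle:** the gripper angle gave 0.643 rad, and a camera estimate of the pointer gave about 0.61 rad.
- **Forces:** the wrist force on the knob stayed around 10 N or less.
- **Slide:** its tongue shows over the flange. The slide stopped at the same place, to within half a millimetre, in three pushes of about 10 to 20 N, one of them at a different fingertip height.

**Checks that disagreed:**
- **Slide travel:** both cameras measured about 17 mm of travel instead of 20 mm. I took the hard stop as fully in; the shortfall could be measurement error, or the slide may have started slightly in.
- **Fingertip height:** the fingertips stood about 25 mm higher than the stated tool geometry. My first close went above the knob without touching it, so I judged heights from the pictures after that.

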